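Unpin the parts chest and load its chuck into the parts carousel

TASK

Pull the retaining pin sideways out of the hasp staple of the parts chest and lay it on the cutting mat, then lift the lid off and lay it flat, handle up, on the mat too. Only then turn the carousel by its knob until its one empty compartment squarely faces the gate on its stand, and last take the drill chuck out of the chest and stand it upright in that compartment. Leave the vee block in the chest, leave the jar and bottle behind the chest where they are, and let go of everything.

Things in the scene. Friction and masses are not known exactly. Their poses are not given: they have to be found in the camera images.
- chest: Open grey steel chest fixed to the bench, 130 x 170 x 60 mm (x, y, z), walls and floor 4 mm. Origin: centre of its underside; z up. Its -x face carries the hasp staple; the lid's hasp tab has a slot that drops over the staple, and the pin lies through the staple on top of the tab, so the lid cannot be lifted while the pin is in.
- staple (a point): Middle of the staple's eye, 85 mm to -x of the chest's origin, 70 mm above the bench; axes as the chest's. The staple is an upside-down steel U, 24 mm wide along x, 6 mm thick along y, its top 83.5 mm above the bench. Its eye is 14 mm wide; the pin passes through it along y.
- pin_head (a point): Centre of the pin's flat steel thumb plate: 12 mm thick (x), 24 mm long (y), 52 mm tall (z). At the start its axes are the chest's, and it is 45 to 48 mm to +y of the staple's eye and 20 mm above it. The lid's top is 25 mm below this point, its edge 14 mm to +x. Grip across the thickness, from above, here or up to 8 mm higher; the plate's foot is 26 mm below.
- pin_tip (a point): Free end of the pin's 10 x 10 mm steel shaft. The shaft leaves the thumb plate to -y, 20 mm below the plate's centre, and this end is 83 mm to -y of that centre. Pulling the pin straight 50 mm towards the chest's +y clears the staple, 75 mm the tab too; it slides freely. Pin mass about 70 g.
- lid_handle (a point): Centre of the black bar handle of the loose lid: bar 80 mm long (y), 14 mm wide (x), 12 mm high, 20 mm clear of the lid. The lid is 142 x 182 mm (x, y); its top is 26 mm below this point, its skirt ends 43 mm below. On the chest this point is above the chest's origin, 91 mm above the bench, axes as the chest's; on the mat it is 46 mm above the bench. Mass 0.22 to 0.37 kg.
- lid_tab (a point): Middle of the outer edge of the lid's hasp tab, 106 mm to -x of the handle centre, level with the lid's top; the tab is 60 mm wide. The lid's skirt overlaps the chest walls by 12 mm with 2 to 4 mm of play and lifts straight up.
- mat: Thin blue-grey cutting mat fixed to the bench, 300 x 240 x 3 mm (x, y, z), empty at the start. Origin: centre of its underside. It may lie left or right of the chest. Lid and pin both have room: e.g. lid parallel to the mat with its handle at mat (+60, 0) mm, pin along mat y at mat x = -100 mm.
- stand: Fixed steel foot of the carousel. Origin: on the turning axis, at bench level; its -x points at the gate. The whole carousel is 200 mm across; it may stand left or right of the chest.
- gate (a point): The loading gate: two dark steel cheeks, 38 mm high and 52 mm apart, just outside the rim, fixed to the stand; this point lies midway between their tops, 121 mm to -x of the stand's axis.
- carousel (a joint): Angle of the turntable about the vertical axis (rad), counter-clockwise from above positive; 0 when the middle of the empty compartment faces the gate. At the start it reads 0.5 to 1.2, so it must be turned clockwise. It stays where it is left (friction about 0.04 N m). Range +-3.1.
- carousel_knob (a point): Centre of the black bar knob on the turntable's axis, 52 mm above the bench; bar 50 mm long (its x axis, which points directly away from the empty compartment), 14 mm thick (its y), 24 mm high.
- empty_slot (a point): Middle of the floor of the empty compartment, 62 mm from the turning axis, 20 mm above the bench; it turns with the table. One of five equal 72 degree compartments, walls 12 mm high, rim radius 100 mm, hub radius 18 mm; the other four hold small turned parts fixed to the table, up to 15 mm high.
- chuck_mid (a point): Centre of the drill chuck, a loose steel cylinder 34 mm across, 54 mm tall, tapered above 42 mm, standing on the chest floor (centre 31 mm above the bench) near one end of the chest (36 to 46 mm from its centre along y), under the lid at the start. z along its axis. Mass 0.15 to 0.31 kg.
- vblock_mid (a point): Centre of the top of a dark steel vee block, 36 x 36 x 24 mm, on the chest floor near the other end: to be left in the chest.
- jar: Bystander: glass jar, 60 mm across, 75 mm high, behind the chest; leave it.
- oil: Bystander: grey bottle, 48 mm across, 130 mm high, behind the chest; leave it.

How it is judged:
On the way, in this order (a step that is already met when the one before it is completed fails the run):
1. the pin is out of the staple, the lid still seated on the chest (distance between pin_head and staple above 0.098 m and z of lid_handle in the frame of chest below 0.099 m), for 0.1 s.
2. the pin lies on the mat and the lid lies flat, handle up, on the mat (x of lid_handle in the frame of mat between -0.15 and 0.15 m and y of lid_handle in the frame of mat between -0.12 and 0.12 m and z of lid_handle in the frame of mat below 0.056 m and angle between lid_handle's own z axis and vertical below 0.12 rad and x of pin_head in the frame of mat between -0.15 and 0.15 m and y of pin_head in the frame of mat between -0.12 and 0.12 m and z of pin_head in the frame of mat below 0.042 m), for 0.2 s.
3. the empty compartment faces the gate within 0.17 rad (value of joint carousel between -0.17 and 0.17 rad), for 0.2 s.
At the end, for the whole second after the job is handed in: Lid flat on the mat, handle up, handle centre within the mat's outline; pin head within the outline and low on the mat; empty compartment facing the gate within 0.17 rad and still; chuck upright in it within 30 mm of its middle; vee block in the chest; all released (all of step 2 and all of step 3 and horizontal distance between chuck_mid and empty_slot below 0.03 m and z of chuck_mid in the frame of stand below 0.053 m and angle between chuck_mid's own z axis and vertical below 0.15 rad and velocity of joint carousel between -0.05 and 0.05 rad/s and horizontal distance between vblock_mid and chest below 0.085 m and z of vblock_mid in the frame of chest below 0.05 m); the robot touches nothing.
It fails at once if the chuck is put into the compartment before that faces the gate (more than 0.3 rad off) (horizontal distance between chuck_mid and empty_slot below 0.035 m and z of chuck_mid in the frame of stand below 0.053 m and (value of joint carousel above 0.3 rad or value of joint carousel below -0.3 rad)).
It fails at once if the vee block is taken out of the chest (horizontal distance between vblock_mid and chest above 0.12 m).
It fails at once if the jar or bottle is shifted by more than 40 mm (distance of any of jar, oil from where it was at the start of the episode above 0.04 m).
It also fails if it takes over 72 s, if anything falls off the work surface, if the arm or the gripper's body presses on something with over 40 N, if the wrist force passes 120 N, or if a joint passes its speed limit or range.

ROBOT

A 6-joint arm with a two-finger parallel gripper is mounted at the origin on the work surface. World frame = base frame: x ahead of the robot, y to its left, z up, the work surface at z = 0. Lengths are in m, angles in rad, forces in N, time in s.
With the tool pointing down it reaches from about 0.425 to 0.95 m from the base axis. Payload 3.5 kg.
Tool frame: the origin (TCP) lies on the centre line of the jaws, within the pads' length; the fingertips stand 25 mm ahead of it and the grasp point (between the pads) lies 6 mm ahead of it; y points along the fingers, z is the direction in which the jaws open and shut, and the axes are right-handed (so a half turn about y gives the same grasp; the last joint's range is limited). The gripper opens to 85 mm and grips with 20 to 120 N. Pads are 22 mm wide; open, the fingers measure 114 mm over their backs; the gripper's body (76 mm by 85 mm) begins 54 mm behind the grasp point. The pads swing forward as they close: fully open they stand 13 mm farther back than shut.
Start: joints at [1.164, 0.286, 1.577, -0, 1.279, -0.15], TCP at [0.171, 0.653, 0.256] pointing down, gripper open.
Joint ranges: [-2.77, 2.77], [-0.9, 2.22], [0.21, 2.48], [-1.53, 4.67], [0.24, 2.81], [-2.84, 2.84]. Speed limits (rad/s): [2.79, 2.79, 3.14, 3.14, 3.14, 3.14].

INTERFACE

Orientations are given as a unit quaternion [x, y, z, w].
In Python, from plant import ctrl gives the robot as it stands.
- The arm moves only by the tool arm_command, never from a script. Its argument "steps" is a list of rows, each an object with "hand": the opening, from 0 (shut) to 1 (fully open); "travel": the shift along the tool's x, y, z in units of 0.3 m (1.0 is 0.3 m), a list of three; "rotation": the turn, a rotation vector about the tool's x, y, z in units of 30 degrees (1.0 is 30 degrees), a list of three. A call has 1 to 20 rows; each row shifts and turns the pose as measured when the row begins, along the tool's axes as they then stand; what a row does not reach is not made up. A row lasts 1/8 s, in which the tool goes at most 62.5 mm and 10.7 degrees, less where a joint would pass 70% of its speed; a pose out of reach is approached as far as the arm can. A call with a number of a shift or a turn outside -1 to 1 is refused whole. A call with a gripper value outside its range is refused whole. The fingers move at their own pace and stop on an object; "grip_force" is the grip in N (left out, the last holds). Time passes only in rows, so rows that do not move let the fingers close. It gives the time, the measured TCP pose, the force and the opening at its end, in the units of the state.
- ctrl.get_state(): the state, without advancing time (a new reading comes with each control period).
- ctrl.read_camera(name): name is "side" or "top" or "wrist"; returns (picture, depth): 400x640x3 uint8, blue, green, red; 400x640 float32, m along the optical axis (not along the pixel's ray), 0 where there is no reading.
- ctrl.camera_params(name): a dict with "fx", "fy", "cx", "cy" (pixels), "distortion" ([k1, k2, p1, p2, k3] as OpenCV has them; the pictures are not rectified), "extrinsics" (4x4, takes a point from camera to world coordinates); the wrist camera has in their place "tool_from_camera" (4x4, takes a point from camera to tool coordinates, whose origin is the TCP and whose axes are the tool frame's). Camera axes: x right, y down, z forward; pixel columns grow to the right and rows downward; lengths in m; the calibration is good to about 2 mm. A picture is of the moment at which its call begins: read the wrist's pose just before it. camera_params takes no time and is no camera call.
- ctrl.sign_off(): hands the job in, once; it reports no verdict.
Trained networks look in the newest picture that a camera, given by its name, has taken for a name from the list of things; names that differ only in an ending like _2 or _b are one class to them, and where a whole thing is asked for, a point or a joint stands for the part that bears it (a point fixed in the world has none). Each returns a list of dicts, best first, with "score" (0 to 1); they miss things now and then, are a little off and sometimes report something else, mostly with a low value. They report only what shows in the picture. A call takes as long as a camera call.
- ctrl.masks_of(camera, thing): "region" (400x640 bool, what is visible of it) and "at" ([column, row] in pixels, amid what is visible of it).
The state is a dict: "time": time; "qpos": joint angles; "dq": joint speeds; "joint_efforts": joint torques, N m; "eef_pos": TCP position; "tcp_rot": TCP orientation; "contact_force": force on the tool from outside, world axes, zero at the start; "wrist_torque": the same for the moment, N m; "opening": opening from 0.0 (shut) to 1.0 (fully open).
Only numpy, scipy, OpenCV 4.12 (cv2) and the standard library are available. Lean on these libraries where they do the work, as an engineer would, in place of code of your own. Each camera call takes 0.05 s, during which the arm holds its last target.

## Working session

There is one attempt and no reset: what is moved stays moved. The work goes in short steps, Python scripts to look and compute and a tool call to move; the robot and the scene stay as the last step left them, time stands still between calls to the robot, and variables do not carry over. Pictures are saved under pics/ and viewed, and the job is handed in when it is done.

Besides the shell and the picture viewer there is one more tool, called after "Request:" as name(argument=value, ...) on one line, values as JSON. arm_command: Moves the arm, as the interface text tells. Shifts and turns lie within -1 to 1; 1 stands for 0.3 m of shift or 30 degrees of turn. Its arguments: {"type":"object","properties":{"steps":{"type":"array","items":{"type":"object","properties":{"hand":{"type":"number"},"travel":{"type":"array","items":{"type":"number","minimum":-1,"maximum":1}},"rotation":{"type":"array","items":{"type":"number","minimum":-1,"maximum":1}}}}},"grip_force":{"type":"number"}},"required":["steps"]}

```bash
ls; mkdir -p pics; cat > h.py <<'E'
import numpy as np, cv2
from plant import ctrl
from scipy.spatial.transform import Rotation as R
def T_of(name, st=None):
    p=ctrl.camera_params(name)
    if 'extrinsics' in p: return p,np.array(p['extrinsics'])
    st=st or ctrl.get_state()
    T=np.eye(4);T[:3,:3]=R.from_quat(st['tcp_rot']).as_matrix();T[:3,3]=st['eef_pos']
    return p,T@np.array(p['tool_from_camera'])
def grab(name,fn=None):
    st=ctrl.get_state(); im,d=ctrl.read_camera(name)
    p,T=T_of(name,st)
    if fn: cv2.imwrite('pics/'+fn+'.png',im)
    return im,d,p,T
def KD(p): return np.array([[p['fx'],0,p['cx']],[0,p['fy'],p['cy']],[0,0,1.]]),np.array(p['distortion'],float)
def cloud(d,p,T,vu=None):
    if vu is None: vu=np.argwhere(d>0)
    uv=vu[:,::-1].astype(np.float32)
    K,D=KD(p)
    n=cv2.undistortPoints(uv.reshape(-1,1,2),K,D).reshape(-1,2)
    z=d[vu[:,0],vu[:,1]]
    P=np.c_[n*z[:,None],z]
    return P@T[:3,:3].T+T[:3,3]
def onplane(uv,z,p,T):
    K,D=KD(p)
    n=cv2.undistortPoints(np.array(uv,np.float32).reshape(-1,1,2),K,D).reshape(-1,2)
    r=np.c_[n,np.ones(len(n))]@T[:3,:3].T
    return T[:3,3]+r*((z-T[2,3])/r[:,2])[:,None]
def proj(P,p,T):
    Ti=np.linalg.inv(T);K,D=KD(p)
    rv,_=cv2.Rodrigues(Ti[:3,:3])
    return cv2.projectPoints(np.array(P,float).reshape(-1,1,3),rv,Ti[:3,3],K,D)[0].reshape(-1,2)
E
python3 - <<'E'
from h import *
print(ctrl.get_state())
for n in ['top','side','wrist']:
    im,d,p,T=grab(n,n+'0'); print(n,T.round(3).tolist(),(d>0).mean())
    np.savez('/tmp/'+n+'0.npz',d=d,im=im)
    for t in ['chest','lid_handle','pin_head','mat','stand','carousel_knob','jar','oil']:
        for m in ctrl.masks_of(n,t)[:2]:
            r=m['region']; P=cloud(d,p,T,np.argwhere(r&(d>0)))
            if len(P): print(n,t,round(m['score'],2),m['at'],r.sum(),np.median(P,0).round(3),P.min(0).round(3),P.max(0).round(3))
E
```

```text
pics
{'time': 0.0, 'qpos': array([ 1.16402180e+00,  2.87173425e-01,  1.57819938e+00,  1.73109334e-05,
        1.27860997e+00, -1.50003238e-01]), 'dq': array([ 0.00074945, -0.00030723,  0.0009445 ,  0.00024152, -0.0006044 ,
        0.00080621]), 'joint_efforts': array([-1.18051314e-03, -4.05981553e+01, -2.92622888e+01, -1.76750614e-04,
        5.88117764e-03,  3.98229759e-06]), 'eef_pos': array([0.17114833, 0.65231195, 0.25492983]), 'tcp_rot': array([ 0.70209737, -0.09077272,  0.09029701, -0.70047559]), 'contact_force': array([ 0.26194042, -0.19477177, -0.78919125]), 'wrist_torque': array([-0.02480887,  0.02581528, -0.03876787]), 'opening': 1.0003829392878996}
top [[-0.021, -0.987, 0.162, 0.388], [-1.0, 0.021, -0.001, -0.01], [-0.002, -0.162, -0.987, 1.147], [0.0, 0.0, 0.0, 1.0]] 0.99592578125
top chest 0.67 [433.8, 242.1] 4406 [ 0.456 -0.29   0.021] [ 0.33  -0.396 -0.005] [ 0.56  -0.195  0.068]
top chest 0.4 [336.2, 232.7] 17 [ 0.482 -0.023  0.083] [ 0.478 -0.026  0.044] [ 0.5   -0.018  0.086]
top lid_handle 0.86 [335.9, 203.3] 3641 [ 0.569 -0.03   0.065] [ 0.469 -0.126 -0.004] [0.66
[... 1831 characters left out ...]
0.009 0.077] [ 0.481 -0.057  0.045] [0.499 0.037 0.118]
side carousel_knob 0.85 [295.6, 351.0] 9569 [ 0.463 -0.297  0.021] [ 0.359 -0.383 -0.003] [ 0.567 -0.182  0.068]
side carousel_knob 0.33 [327.8, 261.9] 736 [ 0.549 -0.112  0.025] [ 0.468 -0.122 -0.002] [0.632 0.037 0.086]
side jar 0.69 [391.3, 169.8] 739 [0.755 0.084 0.053] [0.731 0.07  0.   ] [0.808 0.125 0.079]
side oil 0.72 [432.0, 240.6] 939 [ 0.766 -0.14   0.076] [ 0.752 -0.153 -0.002] [ 0.858 -0.021  0.133]
wrist [[0.253, 0.914, 0.317, 0.09], [0.967, -0.239, -0.083, 0.676], [0.0, 0.327, -0.945, 0.374], [0.0, 0.0, 0.0, 1.0]] 0.9958984375
wrist mat 0.73 [56.6, 356.7] 287 [0.347 0.21  0.003] [ 0.141  0.189 -0.001] [0.451 0.596 0.303]
```

```bash
python3 - <<'E'
import cv2
a=cv2.imread('pics/top0.png'); cv2.imwrite('pics/top0c.png',cv2.resize(a[100:320,140:520],None,fx=2,fy=2,interpolation=3))
a=cv2.imread('pics/side0.png'); cv2.imwrite('pics/side0c.png',cv2.resize(a[100:400,140:480],None,fx=2,fy=2,interpolation=3))
E
```

```text
(no output)
```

View pics/top0c.png

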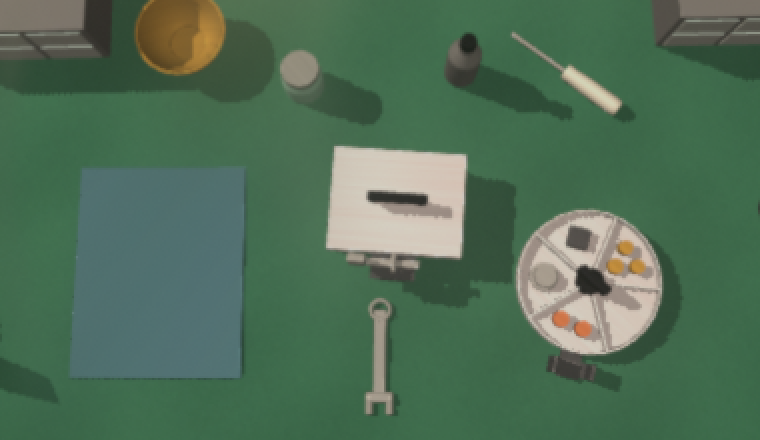

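View pics/side0c.png

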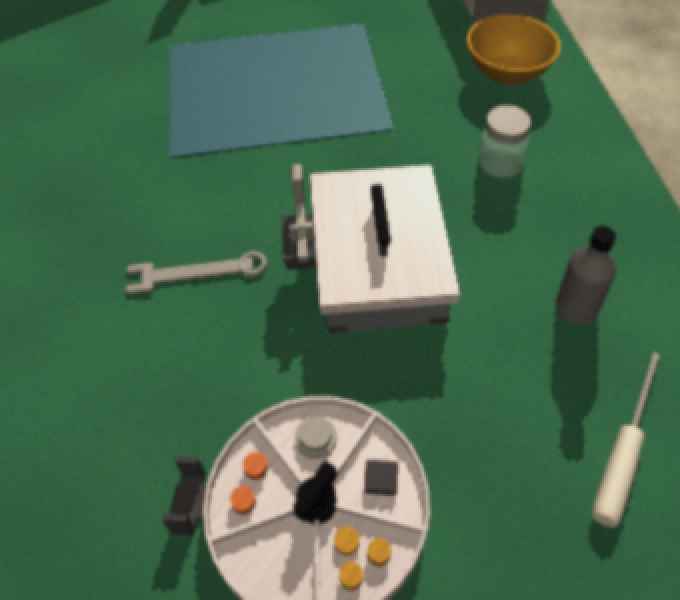

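The top view shows the mat left (crop 70–245, 165–380), the chest in the middle with the pin plate at about (357,257), and the carousel right at (590,282), with the gate at (571,367) and the empty sector lower right. Next I fit poses.

```bash
cat > fit.py <<'E'
from h import *
Cs={}
for n in ['top','side']:
    f=np.load('/tmp/%s0.npz'%n); p,T=T_of(n); d=f['d']; vu=np.argwhere(d>0)
    Cs[n]=(cloud(d,p,T,vu),f['im'][vu[:,0],vu[:,1]].astype(int),vu)
def box(P,c,r,z0,z1): return (np.hypot(*(P[:,:2]-c).T)<r)&(P[:,2]>z0)&(P[:,2]<z1)
def rect(Q):
    (c,s,a)=cv2.minAreaRect((Q[:,:2]*1000).astype(np.float32)); return np.round(c,1),np.round(s,1),round(a,2)
for n in Cs:
    P,C,vu=Cs[n]
    m=box(P,[.569,-.03],.13,.055,.075)&(C.min(1)>120)&(P[:,0]>.50)
    print(n,'lid',rect(P[m]),np.median(P[m,2]))
    m=box(P,[.569,-.03],.06,.08,.12); print('handle',rect(P[m]),P[m].mean(0),np.percentile(P[m,2],90))
    m=box(P,[.49,.0],.06,.095,.125)&(P[:,0]<.52); print('plate',m.sum(),rect(P[m]),P[m].mean(0),P[m,2].max())
    m=box(P,[.49,-.02],.07,.055,.125)&(P[:,0]<.52)
    print('hasp'); 
    m=(np.hypot(*(P[:,:2]-[.49,.308]).T)<.25)&(abs(P[:,2])<.012)&(C[:,0]>C[:,1]+5)&(C[:,2]<C[:,1])&(P[:,1]>.15)
    print('mat',rect(P[m]),m.sum())
    m=box(P,[.46,-.29],.125,.024,.04)&(C.min(1)>80)
    m2=m&(np.hypot(*(P[:,:2]-[.46,-.29]).T)>.09)
    Q=P[m2]; A=np.c_[2*Q[:,:2],np.ones(len(Q))]; s=np.linalg.lstsq(A,(Q[:,:2]**2).sum(1),rcond=None)[0]
    print('rim',s[:2],np.sqrt(s[2]+s[0]**2+s[1]**2),m2.sum())
    m=box(P,[.46,-.29],.05,.045,.075); print('knob',m.sum(),rect(P[m]),P[m].mean(0))
    m=(np.hypot(P[:,0]-.34,P[:,1]+.27)<.05)&(P[:,2]>.012)&(C.max(1)<80)&(P[:,0]<.36); print('gate',m.sum(),rect(P[m]),P[m].mean(0),P[m,2].max())
E
python3 fit.py; python3 - <<'E'
import cv2
a=cv2.imread('pics/top0.png'); cv2.imwrite('pics/top0d.png',cv2.resize(a[200:300,300:480],None,fx=4.4,fy=4.4,interpolation=2))
E
```

```text
top lid (array([574.8, -30.9]), array([181.9, 143.3]), 84.73) 0.06501817704109114
handle (array([574.8, -30.8]), array([79.5, 14.3]), 85.3) [ 0.57425749 -0.03014429  0.09618026] 0.09962589088463551
plate 52 (array([494.4,  24. ]), array([23.2, 11.9]), 85.51) [0.49394518 0.02365999 0.11368036] 0.12031711402191791
hasp
mat (array([0., 0.]), array([0., 0.]), 0.0) 0
rim [ 0.46241836 -0.29440048] 0.09797295627892608 366
knob 122 (array([ 462.9, -295. ]), array([50.5, 15.2]), 45.72) [ 0.4622708  -0.29326162  0.06159593]
gate 44 (array([ 345.1, -264.5]), array([57.9, 21. ]), 75.33) [ 0.3428915  -0.2673676   0.02786533] 0.04053294594158108
side lid (array([573.9, -28.8]), array([185.5, 142. ]), 84.86) 0.06591082499576245
handle (array([573.4, -31.1]), array([79.6, 14.3]), 84.68) [ 0.57254561 -0.03487683  0.09660085] 0.09891427026679285
plate 80 (array([493.5,  24.3]), array([25.8, 11.6]), 83.4) [0.49313663 0.02020246 0.11118791] 0.11939301054131757
hasp
mat (array([0., 0.]), array([0., 0.]), 0.0) 0
rim [ 0.46198072 -0.29360625] 0.09745477056263636 755
knob 321 (array([ 461.6, -293.5]), array([50.2, 14.8]), 46.99) [ 0.46113474 -0.29599089  0.06158312]
gate 195 (array([ 345.2, -263.9]), array([57.4, 21.8]), 75.3) [ 0.34417903 -0.26781933  0.02972703] 0.04141005350137583
```

View pics/top0d.png

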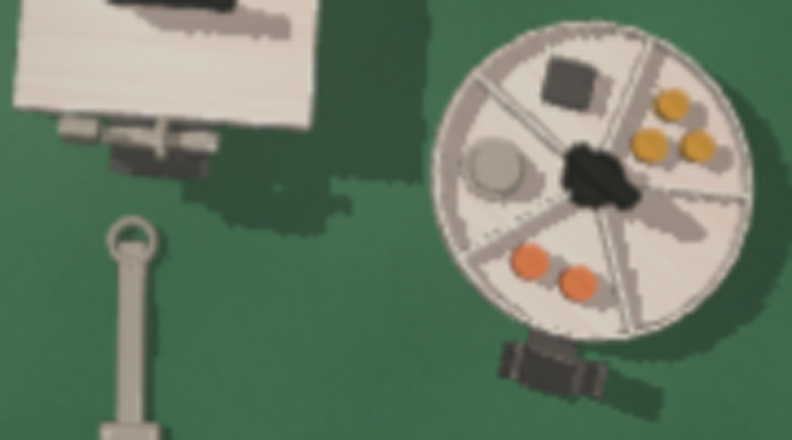

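```bash
cat >> h.py <<'E'
def yawz(st):  # world angle (deg) of tool z (jaw axis)
    M=R.from_quat(st['tcp_rot']).as_matrix(); return np.degrees(np.arctan2(M[1,2],M[0,2]))
def plan(pos,yaw,grasp=True):
    """delta (units) from now to grasp point pos, jaw axis yaw deg, pointing down"""
    st=ctrl.get_state(); M=R.from_quat(st['tcp_rot']).as_matrix(); p=np.array(st['eef_pos'])
    tgt=np.array(pos,float)+([0,0,.006] if grasp else [0,0,0])
    best=None
    for k in (0,180):
        a=np.radians(yaw+k); z=np.array([np.cos(a),np.sin(a),0]); y=np.array([0,0,-1.]); Mt=np.c_[np.cross(y,z),y,z]
        rv=R.from_matrix(M.T@Mt).as_rotvec(degrees=True)
        d=tgt-p
        print('k',k,'rot units',(rv/30).round(4),'deg',round(np.linalg.norm(rv),1),'| travel tool-now',(M.T@d/.3).round(4),'tool-target',(Mt.T@d/.3).round(4),'world mm',(d*1000).round(1))
    print('t',round(st['time'],2),'yaw',round(yawz(st),2),'tilt',np.round(M[:,1],4),'q',np.round(st['qpos'],2),'F',np.round(st['contact_force'],1),'open',round(st['opening'],3))
E
python3 - <<'E'
from h import *
plan([.494,.0235,.18],-5.1)
for n in ['top','side']:
    f=np.load('/tmp/%s0.npz'%n); im=f['im'].astype(int); p,T=T_of(n)
    print(im[238,219] if n=='top' else im[146,274])
    c=im[238,219] if n=='top' else im[146,274]
    m=(np.abs(im-c).max(2)<28).astype(np.uint8)
    k,l,s,ce=cv2.connectedComponentsWithStats(m); i=l[238,219] if n=='top' else l[146,274]
    vu=np.argwhere(l==i); P=onplane(vu[:,::-1],.003,p,T)
    r=cv2.minAreaRect((P[:,:2]*1000).astype(np.float32)); print(r)
E
```

```text
k 0 rot units [1.0000e-04 2.6796e+00 0.0000e+00] deg 80.4 | travel tool-now [ 1.5729  0.2344 -1.756 ] tool-target [1.9939 0.2344 1.2576] world mm [ 322.6 -629.4  -70.3]
k 180 rot units [ 0.0000e+00 -3.3204e+00 -1.0000e-04] deg 99.6 | travel tool-now [ 1.5729  0.2344 -1.756 ] tool-target [-1.9939  0.2344 -1.2576] world mm [ 322.6 -629.4  -70.3]
t 1.35 yaw 75.29 tilt [-0. -0. -1.] q [ 1.16  0.29  1.58  0.    1.28 -0.15] F [-0.   0.4  0.3] open 1.003
[112 112  80]
((493.3382263183594, 307.78558349609375), (242.6707305908203, 299.0374755859375), 88.71959686279297)
[119 117  81]
((493.99481201171875, 311.011962890625), (241.5556640625, 299.3836364746094), 88.69048309326172)
```

Request:
arm_command(steps=[{"hand": 0.6,"travel": [0.121,0.018,-0.135],"rotation": [0,0,0]},{"hand": 0.6,"travel": [0.121,0.018,-0.135],"rotation": [0,0,0]},{"hand": 0.6,"travel": [0.121,0.018,-0.135],"rotation": [0,0,0]},{"hand": 0.6,"travel": [0.121,0.018,-0.135],"rotation": [0,0,0]},{"hand": 0.6,"travel": [0.121,0.018,-0.135],"rotation": [0,0,0]},{"hand": 0.6,"travel": [0.121,0.018,-0.135],"rotation": [0,0,0]},{"hand": 0.6,"travel": [0.121,0.018,-0.135],"rotation": [0,0,0]},{"hand": 0.6,"travel": [0.121,0.018,-0.135],"rotation": [0,0,0]},{"hand": 0.6,"travel": [0.121,0.018,-0.135],"rotation": [0,0,0]},{"hand": 0.6,"travel": [0.121,0.018,-0.135],"rotation": [0,0,0]},{"hand": 0.6,"travel": [0.121,0.018,-0.135],"rotation": [0,0,0]},{"hand": 0.6,"travel": [0.121,0.018,-0.135],"rotation": [0,0,0]}])

```text
time: 2.85
eef_pos: [0.4793, 0.0591, 0.1931]
tcp_rot: [-0.699, 0.084, -0.092, 0.704]
contact_force: [0.9, 0.1, -0.3]
opening: 0.602
```

Request:
arm_command(steps=[{"hand": 0.6,"rotation": [0,0.335,0],"travel": [0,0,0]},{"hand": 0.6,"rotation": [0,0.335,0],"travel": [0,0,0]},{"hand": 0.6,"rotation": [0,0.335,0],"travel": [0,0,0]},{"hand": 0.6,"rotation": [0,0.335,0],"travel": [0,0,0]},{"hand": 0.6,"rotation": [0,0.335,0],"travel": [0,0,0]},{"hand": 0.6,"rotation": [0,0.335,0],"travel": [0,0,0]},{"hand": 0.6,"rotation": [0,0.335,0],"travel": [0,0,0]}])

```text
time: 3.72
eef_pos: [0.4816, 0.0539, 0.1942]
tcp_rot: [-0.506, 0.486, -0.491, 0.516]
contact_force: [-0.7, -0.3, -0.1]
opening: 0.598
```

```bash
python3 - <<'E'
from h import *
plan([.494,.0235,.18],-5.1)
E
```

```text
k 0 rot units [-0.029   0.255  -0.0104] deg 7.7 | travel tool-now [0.1034 0.0275 0.0364] tool-target [0.0974 0.0274 0.0503] world mm [ 12.4 -30.4  -8.2]
k 180 rot units [-0.0156 -5.7448  0.0436] deg 172.4 | travel tool-now [0.1034 0.0275 0.0364] tool-target [-0.0974  0.0274 -0.0503] world mm [ 12.4 -30.4  -8.2]
t 3.73 yaw 2.55 tilt [ 0.0153  0.0051 -0.9999] q [-0.1  -0.09  2.1   0.01  1.11 -0.15] F [-0.7 -0.3 -0.1] open 0.598
```

Request:
arm_command(steps=[{"hand": 0.5,"rotation": [-0.03,0.255,-0.01],"travel": [0.103,0.0,0.036]},{"hand": 0.5,"rotation": [0,0,0],"travel": [0,0,0]}])

```text
time: 3.98
eef_pos: [0.4941, 0.0233, 0.1948]
tcp_rot: [-0.476, 0.523, -0.523, 0.476]
contact_force: [0.0, -0.9, 0.2]
opening: 0.499
```

```bash
python3 - <<'E'
from h import *
im,d,p,T=grab('wrist','w1')
P=cloud(d,p,T); 
m=(P[:,2]>.1)&(P[:,2]<.13)&(np.hypot(P[:,0]-.494,P[:,1]-.024)<.03); Q=P[m]
print(m.sum(),cv2.minAreaRect((Q[:,:2]*1000).astype(np.float32)),np.percentile(Q[:,2],[50,95]))
m=(P[:,2]>.085)&(P[:,2]<.11)&(np.hypot(P[:,0]-.574,P[:,1]+.03)<.05); Q=P[m]
if len(Q): print(m.sum(),cv2.minAreaRect((Q[:,:2]*1000).astype(np.float32)),np.percentile(Q[:,2],[50,95]))
plan([.494,.0235,.095],-5.1)
E
```

```text
767 ((492.8943176269531, 27.513660430908203), (23.7852840423584, 11.780059814453125), 84.46965026855469) [0.11525258 0.1166246 ]
2052 ((572.7398681640625, -27.631019592285156), (79.77417755126953, 14.846675872802734), 85.34280395507812) [0.09643112 0.09764303]
k 0 rot units [ 0.0014 -0.0047 -0.0015] deg 0.2 | travel tool-now [0.002  0.3117 0.0022] tool-target [0.0018 0.3117 0.002 ] world mm [  0.5  -0.6 -93.5]
k 180 rot units [2.4000e-03 5.9953e+00 2.2000e-03] deg 179.9 | travel tool-now [0.002  0.3117 0.0022] tool-target [-0.0018  0.3117 -0.002 ] world mm [  0.5  -0.6 -93.5]
t 4.03 yaw -5.24 tilt [-7.e-04  9.e-04 -1.e+00] q [-0.16 -0.06  2.07  0.    1.13 -0.07] F [-0.6 -0.2 -0.2] open 0.501
```

View pics/w1.png

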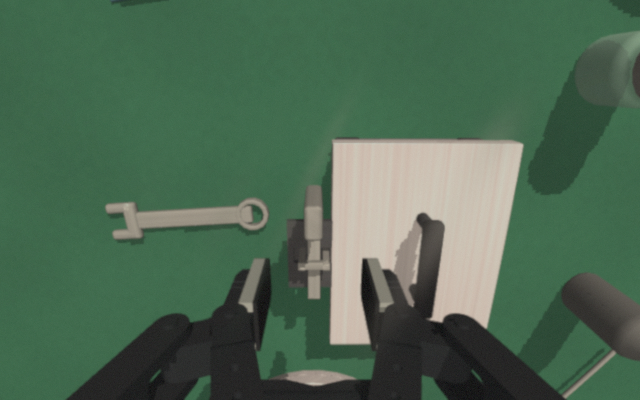

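Request:
arm_command(steps=[{"hand": 0.5,"rotation": [0,0,0],"travel": [-0.005,0.1,-0.002]},{"hand": 0.5,"rotation": [0,0,0],"travel": [0,0.1,0]},{"hand": 0.5,"rotation": [0,0,0],"travel": [0,0.1,0]},{"hand": 0.5,"rotation": [0,0,0],"travel": [0,0,0]}])

```text
time: 4.53
eef_pos: [0.4925, 0.0281, 0.1035]
tcp_rot: [-0.477, 0.521, -0.521, 0.479]
contact_force: [-0.2, -0.5, 0.2]
opening: 0.5
```

```bash
python3 - <<'E'
from h import *
plan([.4935,.025,.096],-5.1)
E
```

```text
k 0 rot units [-0.0028  0.0067 -0.0041] deg 0.3 | travel tool-now [0.01   0.0051 0.0043] tool-target [0.01   0.0051 0.0044] world mm [ 1.  -3.1 -1.5]
k 180 rot units [-6.5000e-03 -5.9933e+00  4.3000e-03] deg 179.8 | travel tool-now [0.01   0.0051 0.0043] tool-target [-0.01    0.0051 -0.0044] world mm [ 1.  -3.1 -1.5]
t 4.53 yaw -4.9 tilt [ 0.0016  0.002  -1.    ] q [-0.15  0.07  2.13  0.    0.94 -0.07] F [-0.2 -0.5  0.2] open 0.5
```

Request:
arm_command(steps=[{"hand": 0.5,"rotation": [0,0,0],"travel": [0.007,0.003,0.003]},{"hand": 0,"rotation": [0,0,0],"travel": [0,0,0]},{"hand": 0,"rotation": [0,0,0],"travel": [0,0,0]},{"hand": 0,"rotation": [0,0,0],"travel": [0,0,0]},{"hand": 0,"rotation": [0,0,0],"travel": [0,0,0]},{"hand": 0,"rotation": [0,0,0],"travel": [0,0,0]}], grip_force=50)

```text
time: 5.28
eef_pos: [0.4945, 0.0263, 0.1065]
tcp_rot: [0.477, -0.52, 0.521, -0.48]
contact_force: [-0.3, 0.2, -0.3]
opening: 0.134
```

```bash
python3 - <<'E'
from h import *
plan([.4935,.025,.096],-5.1)
E
```

```text
k 0 rot units [-0.0103  0.0091 -0.0043] deg 0.4 | travel tool-now [ 0.0045  0.0151 -0.003 ] tool-target [ 0.0045  0.0151 -0.0029] world mm [-1.  -1.3 -4.5]
k 180 rot units [-0.0068 -5.9909  0.0162] deg 179.7 | travel tool-now [ 0.0045  0.0151 -0.003 ] tool-target [-0.0045  0.0151  0.0029] world mm [-1.  -1.3 -4.5]
t 5.28 yaw -4.83 tilt [ 0.0056  0.0018 -1.    ] q [-0.15  0.07  2.12  0.    0.94 -0.07] F [-0.3  0.2 -0.3] open 0.134
```

Request:
arm_command(steps=[{"hand": 0,"rotation": [0,0,0],"travel": [-0.05,0,0]},{"hand": 0,"rotation": [0,0,0],"travel": [-0.05,0,0]},{"hand": 0,"rotation": [0,0,0],"travel": [-0.05,0,0]},{"hand": 0,"rotation": [0,0,0],"travel": [-0.05,0,0]},{"hand": 0,"rotation": [0,0,0],"travel": [-0.05,0,0]},{"hand": 0,"rotation": [0,0,0],"travel": [-0.05,0,0]},{"hand": 0,"rotation": [0,0,0],"travel": [0,0,0]}])

```text
time: 6.15
eef_pos: [0.5034, 0.1236, 0.1072]
tcp_rot: [0.476, -0.519, 0.522, -0.482]
contact_force: [0.1, -0.5, -0.2]
opening: 0.133
```

```bash
python3 - <<'E'
from h import *
im,d,p,T=grab('side','s2')
cv2.imwrite('pics/s2c.png',cv2.resize(im[100:300,200:480],None,fx=2.5,fy=2.5))
plan([.399,.35,.12],-1.3)
E
```

```text
k 0 rot units [-0.0153 -0.1147 -0.005 ] deg 3.5 | travel tool-now [-0.725  -0.0641 -0.4085] tool-target [-0.748  -0.0629 -0.3648] world mm [-104.3  226.8   18.9]
k 180 rot units [ 0.0077  5.8852 -0.0236] deg 176.6 | travel tool-now [-0.725  -0.0641 -0.4085] tool-target [ 0.748  -0.0629  0.3648] world mm [-104.3  226.8   18.9]
t 6.2 yaw -4.74 tilt [ 0.0081  0.0022 -1.    ] q [0.04 0.12 2.07 0.   0.94 0.12] F [-0.1 -0.2 -1.6] open 0.137
```

View pics/s2c.png

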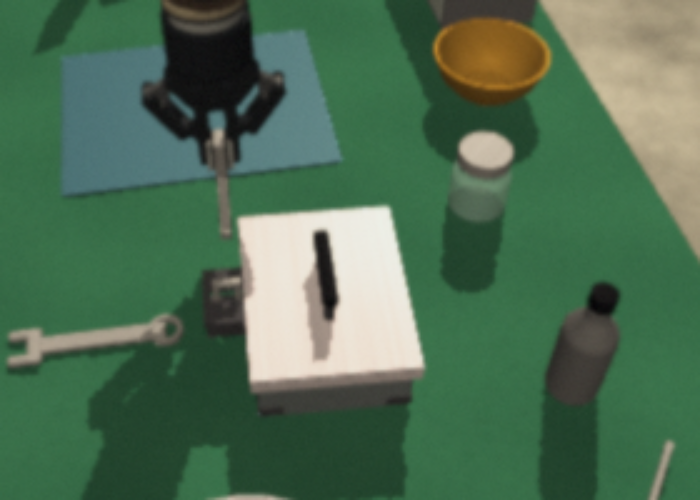

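Request:
arm_command(steps=[{"hand": 0,"rotation": [0,0,0],"travel": [-0.12,-0.011,-0.07]},{"hand": 0,"rotation": [0,0,0],"travel": [-0.12,-0.011,-0.07]},{"hand": 0,"rotation": [0,0,0],"travel": [-0.12,-0.011,-0.07]},{"hand": 0,"rotation": [0,0,0],"travel": [-0.12,-0.011,-0.07]},{"hand": 0,"rotation": [0,0,0],"travel": [-0.12,-0.011,-0.07]},{"hand": 0,"rotation": [-0.015,-0.115,-0.005],"travel": [-0.12,-0.01,-0.07]},{"hand": 0,"rotation": [0,0,0],"travel": [0,0,0]}])

```text
time: 7.08
eef_pos: [0.3953, 0.3523, 0.1272]
tcp_rot: [0.492, -0.506, 0.508, -0.494]
contact_force: [1.1, -0.6, -1.1]
opening: 0.137
```

```bash
python3 - <<'E'
from h import *
plan([.395,.352,.042],-1.3)
E
```

```text
k 0 rot units [-0.0059 -0.0101  0.0017] deg 0.4 | travel tool-now [ 0.0008  0.2641 -0.0019] tool-target [ 0.001   0.2641 -0.0011] world mm [ -0.3  -0.3 -79.2]
k 180 rot units [-2.6000e-03  5.9899e+00 -9.3000e-03] deg 179.7 | travel tool-now [ 0.0008  0.2641 -0.0019] tool-target [-0.001   0.2641  0.0011] world mm [ -0.3  -0.3 -79.2]
t 7.08 yaw -1.6 tilt [ 3.1e-03 -9.0e-04 -1.0e+00] q [ 0.54  0.11  2.03 -0.    0.99  0.57] F [ 1.1 -0.6 -1.1] open 0.137
```

Request:
arm_command(steps=[{"hand": 0,"rotation": [0,0,0],"travel": [0,0.08,0]},{"hand": 0,"rotation": [0,0,0],"travel": [0,0.08,0]},{"hand": 0,"rotation": [0,0,0],"travel": [0,0.06,0]},{"hand": 0,"rotation": [0,0,0],"travel": [0,0.025,0]},{"hand": 0,"rotation": [0,0,0],"travel": [0,0.005,0]}])

```text
time: 7.7
eef_pos: [0.3986, 0.3492, 0.0507]
tcp_rot: [0.491, -0.506, 0.51, -0.493]
contact_force: [-0.4, -0.3, 0.1]
opening: 0.132
```

```bash
python3 - <<'E'
from h import *
plan([.395,.352,.042],-1.3)
im,d,p,T=grab('side','s3')
cv2.imwrite('pics/s3c.png',cv2.resize(im[80:230,180:400],None,fx=3.5,fy=3.5))
E
```

```text
k 0 rot units [-0.0113 -0.0187  0.003 ] deg 0.7 | travel tool-now [-0.0089  0.0088 -0.0123] tool-target [-0.0091  0.0089 -0.0121] world mm [-3.6  2.8 -2.7]
k 180 rot units [-4.6000e-03  5.9813e+00 -1.7700e-02] deg 179.4 | travel tool-now [-0.0089  0.0088 -0.0123] tool-target [0.0091 0.0089 0.0121] world mm [-3.6  2.8 -2.7]
t 7.7 yaw -1.86 tilt [ 0.0059 -0.0017 -1.    ] q [ 0.53  0.24  2.06 -0.01  0.84  0.57] F [-0.4 -0.3  0.1] open 0.132
```

View pics/s3c.png

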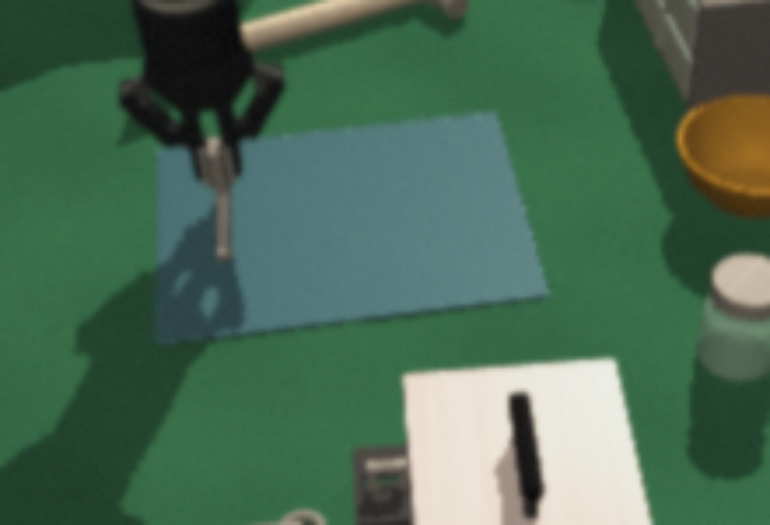

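Request:
arm_command(steps=[{"hand": 0,"rotation": [0,0,0],"travel": [0,0.006,0]},{"hand": 0,"rotation": [0,0,0],"travel": [0,0.006,0]},{"hand": 0,"rotation": [0,0,0],"travel": [0,0.005,0]}])

```text
time: 8.12
eef_pos: [0.4, 0.35, 0.0474]
tcp_rot: [0.489, -0.506, 0.51, -0.494]
contact_force: [-0.3, -1.2, -0.8]
opening: 0.133
```

Request:
arm_command(steps=[{"hand": 0,"rotation": [0,0,0],"travel": [0,0.006,0]},{"hand": 0,"rotation": [0,0,0],"travel": [0,0.006,0]}])

```text
time: 8.38
eef_pos: [0.4003, 0.3503, 0.0449]
tcp_rot: [0.49, -0.506, 0.51, -0.494]
contact_force: [-3.7, -3.2, 13.1]
opening: 0.135
```

Request:
arm_command(steps=[{"hand": 0.4,"rotation": [0,0,0],"travel": [0,0,0]},{"hand": 0.4,"rotation": [0,0,0],"travel": [0,0,0]},{"hand": 0.4,"rotation": [0,0,0],"travel": [0,-0.05,0]},{"hand": 0.5,"rotation": [0,0,0],"travel": [0,-0.12,0]},{"hand": 0.5,"rotation": [0,0,0],"travel": [0,-0.15,0]},{"hand": 0.5,"rotation": [0,0,0],"travel": [0,-0.1,0]}])

```text
time: 9.12
eef_pos: [0.3978, 0.3496, 0.1742]
tcp_rot: [0.491, -0.506, 0.51, -0.493]
contact_force: [0.7, 0.1, 0.6]
opening: 0.502
```

```bash
python3 - <<'E'
from h import *
plan([.5738,-.0295,.14],-5.1)
im,d,p,T=grab('side','s4')
cv2.imwrite('pics/s4c.png',cv2.resize(im[80:230,180:400],None,fx=3.5,fy=3.5))
P=cloud(d,p,T); m=(P[:,2]>.02)&(P[:,2]<.07)&(np.hypot(P[:,0]-.4,P[:,1]-.33)<.07); Q=P[m]; print(m.sum(),Q.mean(0),Q.max(0),cv2.minAreaRect((Q[:,:2]*1000).astype(np.float32)))
E
```

```text
k 0 rot units [-0.0111  0.1093  0.0035] deg 3.3 | travel tool-now [1.2442 0.1002 0.6258] tool-target [1.2065 0.0941 0.6965] world mm [ 176.  -379.1  -28.2]
k 180 rot units [ 5.4000e-03 -5.8906e+00  1.7100e-02] deg 176.7 | travel tool-now [1.2442 0.1002 0.6258] tool-target [-1.2065  0.0941 -0.6965] world mm [ 176.  -379.1  -28.2]
t 9.12 yaw -1.82 tilt [ 0.0057 -0.0022 -1.    ] q [ 0.53  0.05  2.   -0.01  1.08  0.57] F [0.7 0.1 0.6] open 0.502
64 [0.4013653  0.34281428 0.04308477] [0.40711673 0.36115154 0.05855702] ((401.3084716796875, 349.10748291015625), (23.65353012084961, 11.86893367767334), 87.27619171142578)
```

View pics/s4c.png

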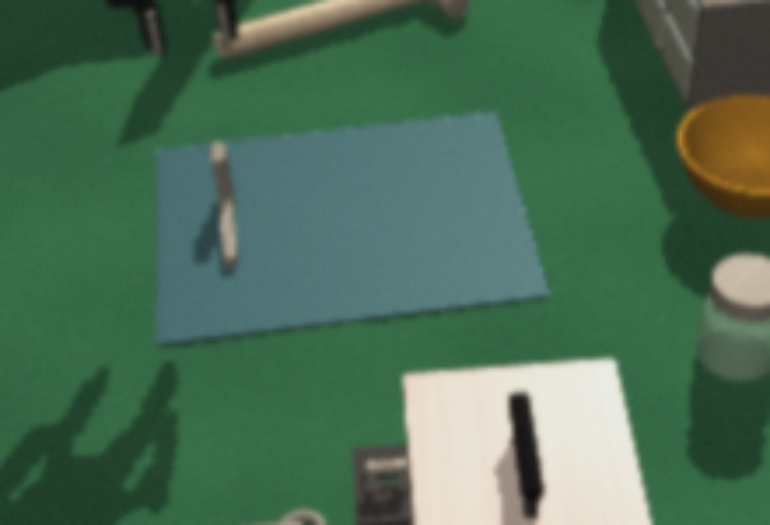

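Request:
arm_command(steps=[{"hand": 0.5,"rotation": [0,0,0],"travel": [0.138,0.0,0.07]},{"hand": 0.5,"rotation": [0,0,0],"travel": [0.138,0.0,0.07]},{"hand": 0.5,"rotation": [0,0,0],"travel": [0.138,0.0,0.07]},{"hand": 0.5,"rotation": [0,0,0],"travel": [0.138,0.0,0.07]},{"hand": 0.5,"rotation": [0,0,0],"travel": [0.138,0.0,0.07]},{"hand": 0.5,"rotation": [0,0,0],"travel": [0.138,0.0,0.07]},{"hand": 0.5,"rotation": [0,0,0],"travel": [0.138,0.0,0.07]},{"hand": 0.5,"rotation": [0,0,0],"travel": [0.138,0.0,0.07]},{"hand": 0.5,"rotation": [0,0.109,0],"travel": [0.12,0.0,0.06]},{"hand": 0.5,"rotation": [0,0,0],"travel": [0,0,0]}])

```text
time: 10.42
eef_pos: [0.5823, -0.0322, 0.1911]
tcp_rot: [0.469, -0.515, 0.527, -0.487]
contact_force: [-0.6, 0.5, 0.6]
opening: 0.503
```

```bash
python3 - <<'E'
from h import *
plan([.5735,-.029,.094],-5.1)
E
```

```text
k 0 rot units [-0.0557  0.0036 -0.0144] deg 1.7 | travel tool-now [-0.0058  0.3026 -0.0388] tool-target [-0.008   0.3035 -0.03  ] world mm [ -8.8   3.2 -91.1]
k 180 rot units [-0.0226 -5.9957  0.0875] deg 179.9 | travel tool-now [-0.0058  0.3026 -0.0388] tool-target [0.008  0.3035 0.03  ] world mm [ -8.8   3.2 -91.1]
t 10.43 yaw -5.0 tilt [ 0.0297  0.0049 -0.9995] q [-0.23  0.13  1.88  0.01  1.1  -0.15] F [-0.6  0.5  0.6] open 0.503
```

Request:
arm_command(steps=[{"hand": 0.5,"rotation": [-0.055,0,-0.015],"travel": [-0.006,0.05,-0.037]},{"hand": 0.5,"rotation": [0,0,0],"travel": [0,0.1,0]},{"hand": 0.5,"rotation": [0,0,0],"travel": [0,0.08,0]},{"hand": 0.5,"rotation": [0,0,0],"travel": [0,0.05,0]}])

```text
time: 10.92
eef_pos: [0.5678, -0.0247, 0.1036]
tcp_rot: [-0.48, 0.521, -0.519, 0.478]
contact_force: [-0.3, -0.2, -0.6]
opening: 0.503
```

```bash
python3 - <<'E'
from h import *
plan([.5735,-.029,.093],-5.1)
E
```

```text
k 0 rot units [0.0084 0.0142 0.0009] deg 0.5 | travel tool-now [0.0128 0.0152 0.0201] tool-target [0.0126 0.0153 0.0201] world mm [ 5.7 -4.3 -4.6]
k 180 rot units [ 1.5000e-03 -5.9858e+00 -1.3200e-02] deg 179.6 | travel tool-now [0.0128 0.0152 0.0201] tool-target [-0.0126  0.0153 -0.0201] world mm [ 5.7 -4.3 -4.6]
t 10.93 yaw -4.68 tilt [-4.4e-03 -1.0e-04 -1.0e+00] q [-0.22  0.23  1.95 -0.    0.97 -0.14] F [-0.3 -0.2 -0.6] open 0.503
```

Request:
arm_command(steps=[{"hand": 0.5,"rotation": [0.008,0.014,0],"travel": [0.013,0.012,0.02]},{"hand": 0.5,"rotation": [0,0,0],"travel": [0,0,0]}])

```text
time: 11.18
eef_pos: [0.5723, -0.0276, 0.0984]
tcp_rot: [-0.479, 0.522, -0.52, 0.477]
contact_force: [0.1, 0.5, 0.2]
opening: 0.496
```

```bash
python3 - <<'E'
from h import *
plan([.5735,-.029,.093],-5.1)
E
```

```text
k 0 rot units [0.0068 0.0035 0.0003] deg 0.2 | travel tool-now [ 0.0042 -0.0021  0.0044] tool-target [ 0.0041 -0.0021  0.0044] world mm [ 1.2 -1.4  0.6]
k 180 rot units [ 4.0000e-04 -5.9965e+00 -1.0700e-02] deg 179.9 | travel tool-now [ 0.0042 -0.0021  0.0044] tool-target [-0.0041 -0.0021 -0.0044] world mm [ 1.2 -1.4  0.6]
t 11.18 yaw -5.0 tilt [-3.6e-03  2.0e-04 -1.0e+00] q [-0.23  0.25  1.94 -0.    0.96 -0.14] F [0.1 0.5 0.2] open 0.496
```

Close and lift slowly.

Request:
arm_command(steps=[{"hand": 0,"rotation": [0,0,0],"travel": [0,0,0]},{"hand": 0,"rotation": [0,0,0],"travel": [0,0,0]},{"hand": 0,"rotation": [0,0,0],"travel": [0,0,0]},{"hand": 0,"rotation": [0,0,0],"travel": [0,0,0]},{"hand": 0,"rotation": [0,0,0],"travel": [0,-0.03,0]},{"hand": 0,"rotation": [0,0,0],"travel": [0,-0.05,0]}], grip_force=80)

```text
time: 11.92
eef_pos: [0.5716, -0.0275, 0.1232]
tcp_rot: [-0.479, 0.523, -0.52, 0.476]
contact_force: [0.5, 0.6, -3.5]
opening: 0.144
```

```bash
python3 - <<'E'
from h import *
plan([.5735,-.029,.18],-5.1)
E
```

```text
k 0 rot units [ 0.0107  0.003  -0.0004] deg 0.3 | travel tool-now [ 0.0043 -0.2092  0.0054] tool-target [ 0.0043 -0.2092  0.0066] world mm [ 1.9 -1.5 62.8]
k 180 rot units [-6.000e-04 -5.997e+00 -1.680e-02] deg 179.9 | travel tool-now [ 0.0043 -0.2092  0.0054] tool-target [-0.0043 -0.2092 -0.0066] world mm [ 1.9 -1.5 62.8]
t 11.93 yaw -5.01 tilt [-5.6e-03  7.0e-04 -1.0e+00] q [-0.23  0.21  1.93 -0.    1.01 -0.14] F [ 0.5  0.6 -3.5] open 0.144
```

Request:
arm_command(steps=[{"hand": 0,"rotation": [0,0,0],"travel": [0,-0.07,0]},{"hand": 0,"rotation": [0,0,0],"travel": [0,-0.08,0]},{"hand": 0,"rotation": [0,0,0],"travel": [0,-0.07,0]},{"hand": 0,"rotation": [0,0,0],"travel": [0,0,0]}])

```text
time: 12.42
eef_pos: [0.5734, -0.0279, 0.1969]
tcp_rot: [0.478, -0.521, 0.522, -0.478]
contact_force: [0.2, -0.0, -1.9]
opening: 0.142
```

```bash
python3 - <<'E'
from h import *
plan([.5587,.3075,.185],-1.3)
im,d,p,T=grab('side','s5')
cv2.imwrite('pics/s5c.png',cv2.resize(im[80:300,200:480],None,fx=2.5,fy=2.5))
E
```

```text
k 0 rot units [-0.0025 -0.1236  0.0016] deg 3.7 | travel tool-now [-1.1095  0.0184 -0.1465] tool-target [-1.1166  0.0195 -0.0744] world mm [-14.7 335.4  -5.9]
k 180 rot units [-2.5000e-03  5.8764e+00 -3.8000e-03] deg 176.3 | travel tool-now [-1.1095  0.0184 -0.1465] tool-target [1.1166 0.0195 0.0744] world mm [-14.7 335.4  -5.9]
t 12.43 yaw -5.01 tilt [ 1.2e-03 -9.0e-04 -1.0e+00] q [-0.23  0.12  1.88 -0.    1.14 -0.14] F [ 0.2 -0.  -1.9] open 0.142
```

View pics/s5c.png

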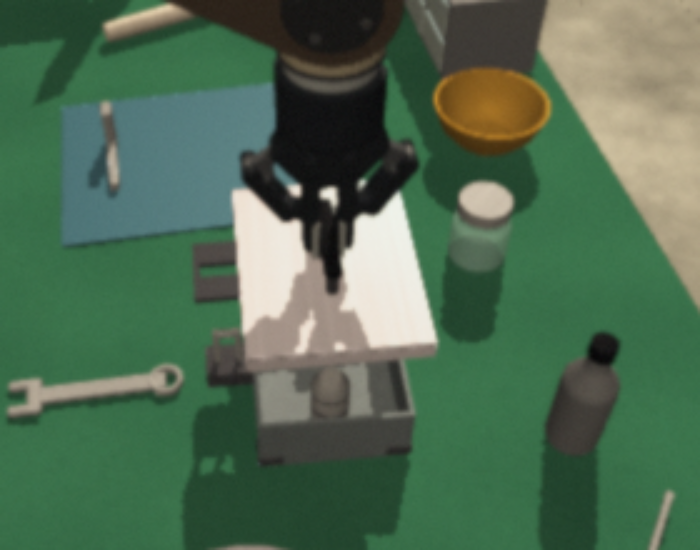

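Request:
arm_command(steps=[{"hand": 0,"rotation": [0,0,0],"travel": [-0.11,0,-0.015]},{"hand": 0,"rotation": [0,0,0],"travel": [-0.11,0,-0.015]},{"hand": 0,"rotation": [0,0,0],"travel": [-0.11,0,-0.015]},{"hand": 0,"rotation": [0,0,0],"travel": [-0.11,0,-0.015]},{"hand": 0,"rotation": [0,0,0],"travel": [-0.11,0,-0.015]},{"hand": 0,"rotation": [0,0,0],"travel": [-0.11,0,-0.015]},{"hand": 0,"rotation": [0,0,0],"travel": [-0.11,0,-0.015]},{"hand": 0,"rotation": [0,0,0],"travel": [-0.11,0,-0.015]},{"hand": 0,"rotation": [0,0,0],"travel": [-0.11,0,-0.015]},{"hand": 0,"rotation": [0,-0.12,0],"travel": [-0.1,0,-0.01]},{"hand": 0,"rotation": [0,0,0],"travel": [0,0,0]}])

```text
time: 13.85
eef_pos: [0.5496, 0.3102, 0.1795]
tcp_rot: [-0.501, 0.511, -0.501, 0.486]
contact_force: [-0.3, -0.6, -2.9]
opening: 0.145
```

```bash
python3 - <<'E'
from h import *
plan([.5587,.3075,.06],-1.3)
E
```

```text
k 0 rot units [ 0.0493 -0.0052  0.01  ] deg 1.5 | travel tool-now [0.0061 0.3774 0.0402] tool-target [0.0081 0.3782 0.0304] world mm [   9.1   -2.7 -113.5]
k 180 rot units [-0.0157  5.9943  0.0773] deg 179.8 | travel tool-now [0.0061 0.3774 0.0402] tool-target [-0.0081  0.3782 -0.0304] world mm [   9.1   -2.7 -113.5]
t 13.85 yaw -1.46 tilt [-0.0259 -0.0046 -0.9997] q [0.35 0.27 1.74 0.01 1.16 0.37] F [-0.3 -0.6 -2.9] open 0.145
```

Request:
arm_command(steps=[{"hand": 0,"rotation": [0.049,-0.005,0.01],"travel": [0.006,0.05,0.03]},{"hand": 0,"rotation": [0,0,0],"travel": [0,0.1,0]},{"hand": 0,"rotation": [0,0,0],"travel": [0,0.1,0]},{"hand": 0,"rotation": [0,0,0],"travel": [0,0.08,0]},{"hand": 0,"rotation": [0,0,0],"travel": [0,0.03,0]}])

```text
time: 14.48
eef_pos: [0.5568, 0.3032, 0.0648]
tcp_rot: [-0.496, 0.507, -0.507, 0.491]
contact_force: [0.2, 0.1, -1.3]
opening: 0.145
```

```bash
python3 - <<'E'
from h import *
plan([.5587,.3075,.048],-1.3)
E
```

```text
k 0 rot units [ 0.0088 -0.0078  0.0089] deg 0.4 | travel tool-now [-0.0146  0.0358  0.0061] tool-target [-0.0144  0.0358  0.006 ] world mm [  1.9   4.3 -10.8]
k 180 rot units [-0.014   5.9921  0.0138] deg 179.8 | travel tool-now [-0.0146  0.0358  0.0061] tool-target [ 0.0144  0.0358 -0.006 ] world mm [  1.9   4.3 -10.8]
t 14.47 yaw -1.54 tilt [-0.0047 -0.0046 -1.    ] q [ 0.34  0.42  1.79 -0.    0.94  0.37] F [ 0.2  0.1 -1.3] open 0.145
```

Request:
arm_command(steps=[{"hand": 0,"rotation": [0.009,-0.008,0.009],"travel": [0,0.02,0]},{"hand": 0,"rotation": [0,0,0],"travel": [0,0.01,0]},{"hand": 0,"rotation": [0,0,0],"travel": [0,0.006,0]}])

```text
time: 14.85
eef_pos: [0.5574, 0.3024, 0.0549]
tcp_rot: [0.494, -0.506, 0.506, -0.494]
contact_force: [-4.1, -1.4, 5.3]
opening: 0.142
```

Request:
arm_command(steps=[{"hand": 0,"rotation": [0,0,0],"travel": [0,0.003,0]},{"hand": 0.5,"rotation": [0,0,0],"travel": [0,0,0]},{"hand": 0.5,"rotation": [0,0,0],"travel": [0,0,0]},{"hand": 0.5,"rotation": [0,0,0],"travel": [0,0,0]},{"hand": 0.5,"rotation": [0,0,0],"travel": [0,-0.05,0]},{"hand": 0.5,"rotation": [0,0,0],"travel": [0,-0.15,0]},{"hand": 0.5,"rotation": [0,0,0],"travel": [0,-0.2,0]},{"hand": 0.5,"rotation": [0,0,0],"travel": [0,-0.05,0]},{"hand": 0.5,"rotation": [0,0,0],"travel": [0,0,0]}])

```text
time: 15.98
eef_pos: [0.5594, 0.3034, 0.2]
tcp_rot: [0.491, -0.504, 0.507, -0.498]
contact_force: [-0.2, -0.7, 0.3]
opening: 0.499
```

```bash
python3 - <<'E'
from h import *
plan([.4615,-.294,.2],-43.7)
im,d,p,T=grab('side','s6')
cv2.imwrite('pics/s6c.png',cv2.resize(im[80:300,200:480],None,fx=2.5,fy=2.5))
P=cloud(d,p,T)
m=(P[:,2]>.035)&(P[:,2]<.065)&(np.hypot(P[:,0]-.558,P[:,1]-.303)<.05); Q=P[m]; print(m.sum(),Q.max(0),cv2.minAreaRect((Q[:,:2]*1000).astype(np.float32)))
m=(P[:,2]>.012)&(P[:,2]<.03)&(np.hypot(P[:,0]-.558,P[:,1]-.303)<.12)&(P[:,0]>.48); print(np.linalg.lstsq(np.c_[P[m,:2],np.ones(m.sum())],P[m,2],rcond=None)[0])
E
```

```text
k 0 rot units [-0.0163  1.4125 -0.0141] deg 42.4 | travel tool-now [ 1.9983 -0.0303 -0.2801] tool-target [ 1.6652 -0.02    1.1398] world mm [ -97.9 -597.4    6. ]
k 180 rot units [-0.0177 -4.5874  0.0206] deg 137.6 | travel tool-now [ 1.9983 -0.0303 -0.2801] tool-target [-1.6652 -0.02   -1.1398] world mm [ -97.9 -597.4    6. ]
t 15.97 yaw -1.33 tilt [ 0.0105  0.0035 -0.9999] q [ 0.34  0.25  1.73 -0.    1.15  0.36] F [-0.2 -0.7  0.3] open 0.499
113 [0.56601116 0.33798509 0.05607764] ((558.724609375, 297.95220947265625), (79.93061828613281, 14.060940742492676), 88.44535827636719)
[0.00164864 0.00899363 0.01750882]
```

View pics/s6c.png

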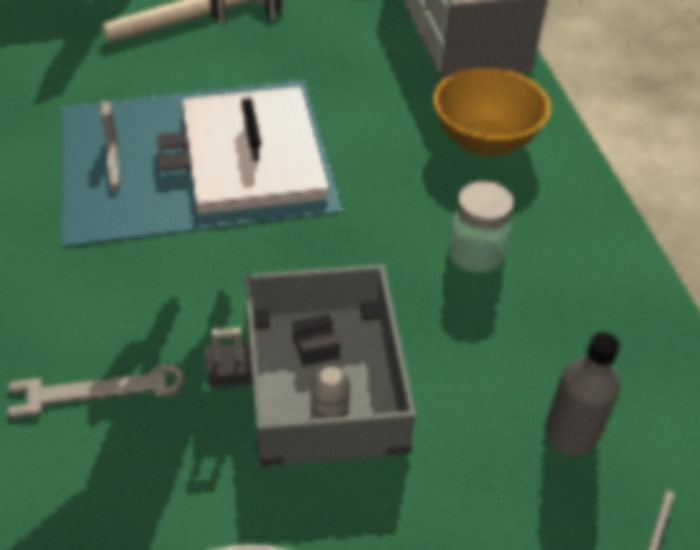

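Request:
arm_command(steps=[{"hand": 0.5,"rotation": [0,0,0],"travel": [0.167,0,-0.023]},{"hand": 0.5,"rotation": [0,0,0],"travel": [0.167,0,-0.023]},{"hand": 0.5,"rotation": [0,0,0],"travel": [0.167,0,-0.023]},{"hand": 0.5,"rotation": [0,0,0],"travel": [0.167,0,-0.023]},{"hand": 0.5,"rotation": [0,0,0],"travel": [0.167,0,-0.023]},{"hand": 0.5,"rotation": [0,0,0],"travel": [0.167,0,-0.023]},{"hand": 0.5,"rotation": [0,0,0],"travel": [0.167,0,-0.023]},{"hand": 0.5,"rotation": [0,0,0],"travel": [0.167,0,-0.023]},{"hand": 0.5,"rotation": [0,0,0],"travel": [0.167,0,-0.023]},{"hand": 0.5,"rotation": [0,0,0],"travel": [0.167,0,-0.023]},{"hand": 0.5,"rotation": [0,0,0],"travel": [0.167,0,-0.023]},{"hand": 0.5,"rotation": [0,0,0],"travel": [0.15,0,-0.023]},{"hand": 0.5,"rotation": [0,0.35,0],"travel": [0,0,0]},{"hand": 0.5,"rotation": [0,0.35,0],"travel": [0,0,0]},{"hand": 0.5,"rotation": [0,0.35,0],"travel": [0,0,0]},{"hand": 0.5,"rotation": [0,0.35,0],"travel": [0,0,0]},{"hand": 0.5,"rotation": [0,0,0],"travel": [0,0,0]}])

```text
time: 18.15
eef_pos: [0.4419, -0.3026, 0.1581]
tcp_rot: [-0.287, 0.667, -0.634, 0.266]
contact_force: [-0.0, -1.2, 0.3]
opening: 0.497
```

```bash
python3 - <<'E'
from h import *
im,d,p,T=grab('wrist','w2')
P=cloud(d,p,T)
m=(P[:,2]>.045)&(P[:,2]<.075)&(np.hypot(P[:,0]-.462,P[:,1]+.294)<.05); Q=P[m]; print(m.sum(),Q.max(0),cv2.minAreaRect((Q[:,:2]*1000).astype(np.float32)))
plan([.4615,-.294,.2],-43.7)
E
```

```text
1634 [ 0.48243133 -0.27030583  0.06588673] ((461.5667724609375, -291.7855529785156), (49.935691833496094, 14.02650260925293), 46.252891540527344)
k 0 rot units [ 0.1033 -0.0077  0.0182] deg 3.2 | travel tool-now [-0.0644 -0.1616  0.0188] tool-target [-0.0658 -0.1597  0.0278] world mm [19.7  8.5 47.9]
k 180 rot units [-0.0286  5.99    0.162 ] deg 179.8 | travel tool-now [-0.0644 -0.1616  0.0188] tool-target [ 0.0658 -0.1597 -0.0278] world mm [19.7  8.5 47.9]
t 18.2 yaw -43.95 tilt [-0.0456  0.0306 -0.9985] q [-0.79  0.11  1.97 -0.01  1.11 -0.01] F [-0.   0.5 -1.3] open 0.501
```

View pics/w2.png

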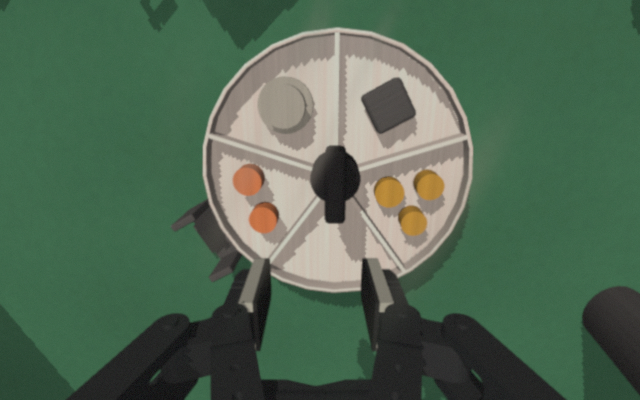

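```bash
python3 - <<'E'
from h import *
plan([.4617,-.293,.09],-43.75)
E
```

```text
k 0 rot units [ 0.1033 -0.0061  0.0183] deg 3.2 | travel tool-now [-0.0708  0.2046  0.0368] tool-target [-0.0687  0.2069  0.0259] world mm [ 19.9   9.5 -62.1]
k 180 rot units [-0.0286  5.9917  0.1621] deg 179.8 | travel tool-now [-0.0708  0.2046  0.0368] tool-target [ 0.0687  0.2069 -0.0259] world mm [ 19.9   9.5 -62.1]
t 18.2 yaw -43.95 tilt [-0.0456  0.0306 -0.9985] q [-0.79  0.11  1.97 -0.01  1.11 -0.01] F [-0.   0.5 -1.3] open 0.501
```

Request:
arm_command(steps=[{"hand": 0.5,"rotation": [0.103,-0.006,0.018],"travel": [-0.07,0.02,0.03]},{"hand": 0.5,"rotation": [0,0,0],"travel": [0,0.1,0]},{"hand": 0.5,"rotation": [0,0,0],"travel": [0,0.06,0]},{"hand": 0.5,"rotation": [0,0,0],"travel": [0,0,0]}])

```text
time: 18.7
eef_pos: [0.4623, -0.2924, 0.0996]
tcp_rot: [-0.281, 0.65, -0.648, 0.281]
contact_force: [-0.1, 0.8, 0.6]
opening: 0.499
```

```bash
python3 - <<'E'
from h import *
plan([.4617,-.293,.057],-43.75)
E
```

```text
k 0 rot units [ 0.0043  0.018  -0.0004] deg 0.6 | travel tool-now [0.0029 0.122  0.0003] tool-target [0.0028 0.122  0.    ] world mm [ -0.6  -0.6 -36.6]
k 180 rot units [-6.000e-04 -5.982e+00 -6.800e-03] deg 179.5 | travel tool-now [0.0029 0.122  0.0003] tool-target [-0.0028  0.122  -0.    ] world mm [ -0.6  -0.6 -36.6]
t 18.7 yaw -43.21 tilt [-0.0015  0.0017 -1.    ] q [-0.75  0.19  2.    0.    0.95  0.  ] F [-0.1  0.8  0.6] open 0.499
```

Request:
arm_command(steps=[{"hand": 0.5,"rotation": [0.004,0.018,0],"travel": [0,0.06,0]},{"hand": 0.5,"rotation": [0,0,0],"travel": [0,0.05,0]},{"hand": 0.5,"rotation": [0,0,0],"travel": [0,0.005,0]}])

```text
time: 19.08
eef_pos: [0.4628, -0.2933, 0.0641]
tcp_rot: [0.277, -0.65, 0.651, -0.278]
contact_force: [-0.4, 0.4, -0.2]
opening: 0.496
```

```bash
python3 - <<'E'
from h import *
plan([.4617,-.293,.057],-43.75)
E
```

```text
k 0 rot units [-0.0039 -0.0001 -0.0004] deg 0.1 | travel tool-now [ 0.0019  0.0035 -0.0032] tool-target [ 0.0019  0.0035 -0.0032] world mm [-1.1  0.3 -1.1]
k 180 rot units [ 6.0000e-04  5.9999e+00 -6.2000e-03] deg 180.0 | travel tool-now [ 0.0019  0.0035 -0.0032] tool-target [-0.0019  0.0035  0.0032] world mm [-1.1  0.3 -1.1]
t 19.07 yaw -43.75 tilt [ 0.0016 -0.0013 -1.    ] q [-0.75  0.25  2.01  0.    0.88  0.01] F [-0.4  0.4 -0.2] open 0.496
```

Request:
arm_command(steps=[{"hand": 0,"rotation": [0,0,0],"travel": [0,0,0]},{"hand": 0,"rotation": [0,0,0],"travel": [0,0,0]},{"hand": 0,"rotation": [0,0,0],"travel": [0,0,0]},{"hand": 0,"rotation": [0,0,0],"travel": [0,0,0]},{"hand": 0,"rotation": [0,0.2,0],"travel": [0,0,0]},{"hand": 0,"rotation": [0,0.2,0],"travel": [0,0,0]},{"hand": 0,"rotation": [0,0.2,0],"travel": [0,0,0]},{"hand": 0,"rotation": [0,0.2,0],"travel": [0,0,0]}], grip_force=40)

```text
time: 20.08
eef_pos: [0.4622, -0.2928, 0.0655]
tcp_rot: [-0.133, 0.695, -0.694, 0.132]
contact_force: [-0.1, 0.6, -1.5]
opening: 0.155
```

```bash
python3 - <<'E'
from h import *
plan([.4617,-.293,.057],-104.3)
E
```

```text
k 0 rot units [0.0019 1.1961 0.0025] deg 35.9 | travel tool-now [ 0.0019  0.0082 -0.0002] tool-target [0.0016 0.0082 0.001 ] world mm [-0.5 -0.2 -2.5]
k 180 rot units [ 3.2000e-03 -4.8039e+00 -2.5000e-03] deg 144.1 | travel tool-now [ 0.0019  0.0082 -0.0002] tool-target [-0.0016  0.0082 -0.001 ] world mm [-0.5 -0.2 -2.5]
t 20.07 yaw -68.42 tilt [-1.3e-03  9.0e-04 -1.0e+00] q [-0.75  0.25  2.01 -0.    0.88  0.44] F [-0.1  0.6 -1.5] open 0.155
```

Request:
arm_command(steps=[{"hand": 0,"rotation": [0,0.2,0],"travel": [0,0,0]},{"hand": 0,"rotation": [0,0.2,0],"travel": [0,0,0]},{"hand": 0,"rotation": [0,0.2,0],"travel": [0,0,0]},{"hand": 0,"rotation": [0,0.2,0],"travel": [0,0,0]},{"hand": 0,"rotation": [0,0.2,0],"travel": [0,0,0]},{"hand": 0,"rotation": [0,0.2,0],"travel": [0,0,0]},{"hand": 0,"rotation": [0,0,0],"travel": [0,0,0]}])

```text
time: 20.95
eef_pos: [0.4623, -0.2935, 0.0655]
tcp_rot: [0.095, 0.701, -0.701, -0.096]
contact_force: [-0.7, 0.6, -0.5]
opening: 0.154
```

```bash
python3 - <<'E'
from h import *
plan([.4617,-.293,.057],-104.3)
E
```

```text
k 0 rot units [ 0.0004 -0.0408  0.0021] deg 1.2 | travel tool-now [ 0.0024  0.0082 -0.0012] tool-target [ 0.0023  0.0082 -0.0013] world mm [-0.6  0.5 -2.5]
k 180 rot units [-3.2000e-03  5.9592e+00  5.0000e-04] deg 178.8 | travel tool-now [ 0.0024  0.0082 -0.0012] tool-target [-0.0023  0.0082  0.0013] world mm [-0.6  0.5 -2.5]
t 20.95 yaw -105.52 tilt [-1.e-03  5.e-04 -1.e+00] q [-0.75  0.25  2.01 -0.    0.88  1.09] F [-0.7  0.6 -0.5] open 0.154
```

Request:
arm_command(steps=[{"hand": 0.5,"rotation": [0,0,0],"travel": [0,0,0]},{"hand": 0.5,"rotation": [0,0,0],"travel": [0,0,0]},{"hand": 0.5,"rotation": [0,0,0],"travel": [0,0,0]},{"hand": 0.5,"rotation": [0,0,0],"travel": [0,-0.05,0]},{"hand": 0.5,"rotation": [0,0,0],"travel": [0,-0.15,0]},{"hand": 0.5,"rotation": [0,0,0],"travel": [0,-0.2,0]},{"hand": 0.5,"rotation": [0,-0.335,0],"travel": [0,0,0]},{"hand": 0.5,"rotation": [0,-0.335,0],"travel": [0,0,0]},{"hand": 0.5,"rotation": [0,-0.335,0],"travel": [0,0,0]},{"hand": 0.5,"rotation": [0,-0.335,0],"travel": [0,0,0]},{"hand": 0.5,"rotation": [0,-0.335,0],"travel": [0,0,0]},{"hand": 0.5,"rotation": [0,-0.335,0],"travel": [0,0,0]},{"hand": 0.5,"rotation": [0,-0.335,0],"travel": [0,0,0]},{"hand": 0.5,"rotation": [0,-0.335,0],"travel": [0,0,0]},{"hand": 0.5,"rotation": [0,-0.335,0],"travel": [0,0,0]},{"hand": 0.5,"rotation": [0,-0.335,0],"travel": [0,0,0]},{"hand": 0.5,"rotation": [0,0,0],"travel": [0,0,0]}])

```text
time: 23.08
eef_pos: [0.4662, -0.2965, 0.2095]
tcp_rot: [0.494, -0.497, 0.515, -0.494]
contact_force: [-0.7, 0.4, 0.6]
opening: 0.499
```

```bash
python3 - <<'E'
from h import *
c=np.array([.5738,-.0295]); a=np.radians(-5.1)
for n in ['side','top']:
    im,d,p,T=grab(n,n+'7'); P=cloud(d,p,T)
    L=(P[:,:2]-c)@np.array([[np.cos(a),-np.sin(a)],[np.sin(a),np.cos(a)]])
    m=(abs(L[:,0])<.055)&(abs(L[:,1])<.075)&(P[:,2]>.035)&(P[:,2]<.066)
    Q=P[m]; print(n,m.sum(), Q.mean(0) if len(Q) else 0, Q.max(0) if len(Q) else 0)
    if len(Q): print(cv2.minAreaRect((Q[:,:2]*1000).astype(np.float32)), L[m].mean(0))
    m=(P[:,2]>.054)&(abs(L[:,0])<.055)&(abs(L[:,1])<.075)&(P[:,2]<.066); Q=P[m]
    print('top',m.sum(),Q.mean(0) if len(Q) else 0)
    if len(Q): print(cv2.minAreaRect((Q[:,:2]*1000).astype(np.float32)))
    for t in ['chuck_mid','vblock_mid']:
        for mm in ctrl.masks_of(n,t)[:2]:
            r=mm['region']; q=cloud(d,p,T,np.argwhere(r&(d>0))); print(t,round(mm['score'],2),mm['at'],r.sum(),np.median(q,0).round(3) if len(q) else 0)
    m=(np.hypot(P[:,0]-.462,P[:,1]+.293)<.05)&(P[:,2]>.045)&(P[:,2]<.075); Q=P[m]
    if len(Q): print('knob',m.sum(),cv2.minAreaRect((Q[:,:2]*1000).astype(np.float32)))
plan([.57,-.07,.16],-5.1)
im=cv2.imread('pics/top7.png'); cv2.imwrite('pics/top7c.png',cv2.resize(im[140:300,300:500],None,fx=3.5,fy=3.5))
E
```

```text
side 206 [ 0.56952721 -0.07251385  0.05098321] [ 0.58776314 -0.05014645  0.06142417]
((569.8374633789062, -69.50405883789062), (27.857023239135742, 32.83539581298828), 60.1022834777832) [-0.00043218 -0.04322339]
top 86 [ 0.57071843 -0.06847012  0.0576226 ]
((570.2293090820312, -67.82353210449219), (19.640886306762695, 23.387371063232422), 75.94210052490234)
chuck_mid 0.78 [332.3, 237.9] 303 [ 0.569 -0.075  0.047]
chuck_mid 0.7 [298.3, 355.6] 9047 [ 0.463 -0.301  0.021]
vblock_mid 0.87 [328.4, 217.4] 305 [ 0.574 -0.001  0.024]
knob 342 ((461.278564453125, -293.3791809082031), (14.94213581085205, 50.258663177490234), 73.92664337158203)
top 122 [ 0.57080105 -0.06696308  0.05260033] [ 0.58910005 -0.05070082  0.06297267]
((571.81201171875, -67.18012237548828), (31.485122680664062, 31.4459228515625), 38.68136978149414) [ 0.00034318 -0.03758136]
top 57 [ 0.57232338 -0.06677939  0.05752389]
((572.7747802734375, -66.43856048583984), (23.192401885986328, 23.499717712402344), 74.59412384033203)
chuck_mid 0.54 [347.8, 202.8] 143 [ 0.569 -0.067  0.052]
vblock_mid 0.65 [324.8, 204.3] 177 [0.574 0.005 0.025]
vblock_mid 0.43 [338.7, 203.6] 2964 [ 0.575 -0.03   0.006]
knob 48 ((471.0531921386719, -290.7792663574219), (10.612350463867188, 40.094139099121094), 56.26604080200195)
k 0 rot units [-0.0344  0.1254  0.03  ] deg 4.0 | travel tool-now [-0.7647  0.1346  0.3265] tool-target [-0.7823  0.1413  0.2782] world mm [104.  226.4 -42.4]
k 180 rot units [ 0.0461 -5.8742  0.053 ] deg 176.2 | travel tool-now [-0.7647  0.1346  0.3265] tool-target [ 0.7823  0.1413 -0.2782] world mm [104.  226.4 -42.4]
t 23.38 yaw -1.33 tilt [ 0.0171 -0.0167 -0.9997] q [-0.75  0.05  1.94 -0.    1.13 -0.73] F [-0.3 -1.   0.1] open 0.5
```

View pics/top7c.png

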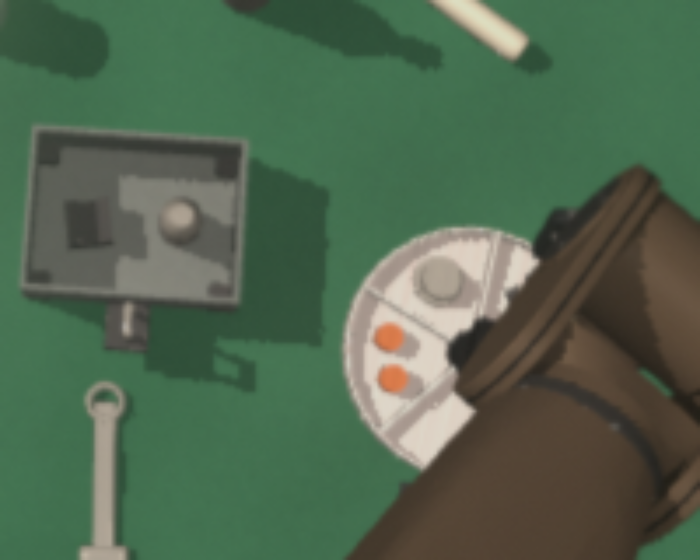

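Request:
arm_command(steps=[{"hand": 0.65,"rotation": [0,0,0],"travel": [-0.128,0,0.055]},{"hand": 0.65,"rotation": [0,0,0],"travel": [-0.128,0,0.055]},{"hand": 0.65,"rotation": [0,0,0],"travel": [-0.128,0,0.055]},{"hand": 0.65,"rotation": [0,0,0],"travel": [-0.128,0,0.055]},{"hand": 0.65,"rotation": [0,0,0],"travel": [-0.128,0,0.055]},{"hand": 0.65,"rotation": [-0.034,0.125,0.03],"travel": [-0.125,0,0.05]},{"hand": 0.65,"rotation": [0,0,0],"travel": [0,0,0]}])

```text
time: 24.25
eef_pos: [0.5726, -0.0637, 0.2061]
tcp_rot: [-0.475, 0.524, -0.524, 0.475]
contact_force: [-0.7, -0.3, 0.7]
opening: 0.649
```

```bash
python3 - <<'E'
from h import *
im,d,p,T=grab('wrist','w8'); P=cloud(d,p,T)
for z0,z1 in ((.035,.066),(.054,.066)):
    m=(np.hypot(P[:,0]-.571,P[:,1]+.0685)<.03)&(P[:,2]>z0)&(P[:,2]<z1); Q=P[m]
    print(m.sum(),Q.mean(0),cv2.minAreaRect((Q[:,:2]*1000).astype(np.float32)))
plan([.571,-.0685,.09],-5.1)
E
```

```text
1262 [ 0.57120662 -0.0615684   0.05222863] ((570.7127685546875, -64.6947250366211), (33.80580139160156, 33.26118087768555), 43.39732360839844)
560 [ 0.57093918 -0.06389638  0.05718516] ((570.9124145507812, -65.02802276611328), (21.86936378479004, 22.982526779174805), 39.04790115356445)
k 0 rot units [ 0.0007 -0.0211  0.0008] deg 0.6 | travel tool-now [ 0.0127  0.3667 -0.0023] tool-target [ 0.0128  0.3667 -0.0026] world mm [  -1.1   -3.8 -110. ]
k 180 rot units [-1.3000e-03  5.9789e+00  1.0000e-03] deg 179.4 | travel tool-now [ 0.0127  0.3667 -0.0023] tool-target [-0.0128  0.3667  0.0026] world mm [  -1.1   -3.8 -110. ]
t 24.3 yaw -5.73 tilt [-4.e-04 -4.e-04 -1.e+00] q [-0.29  0.12  1.87 -0.    1.16 -0.19] F [ 0.1 -0.1  0.3] open 0.65
```

View pics/w8.png

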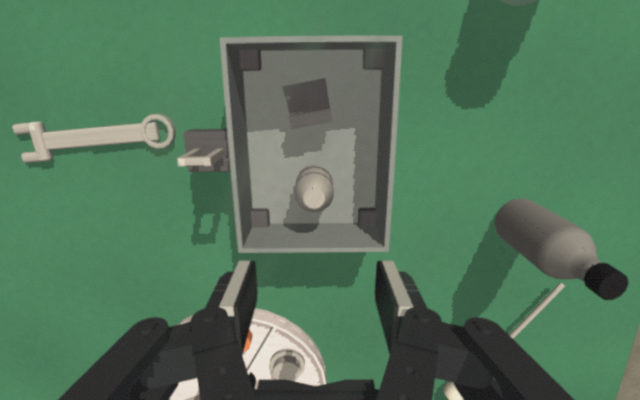

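Request:
arm_command(steps=[{"hand": 0.65,"rotation": [0,-0.02,0],"travel": [0.009,0.08,-0.003]},{"hand": 0.65,"rotation": [0,0,0],"travel": [0,0.14,0]},{"hand": 0.65,"rotation": [0,0,0],"travel": [0,0.14,0]},{"hand": 0.65,"rotation": [0,0,0],"travel": [0,0.03,0]},{"hand": 0.65,"rotation": [0,0,0],"travel": [0,0,0]}])

```text
time: 24.92
eef_pos: [0.5713, -0.073, 0.0888]
tcp_rot: [0.476, -0.521, 0.525, -0.476]
contact_force: [0.2, 0.4, 0.8]
opening: 0.651
```

```bash
python3 - <<'E'
from h import *
plan([.571,-.067,.038],-5.1)
E
```

```text
k 0 rot units [-0.008  -0.0087  0.0068] deg 0.4 | travel tool-now [-0.0203  0.1491 -0.0034] tool-target [-0.0198  0.1492 -0.0027] world mm [ -0.3   6.  -44.8]
k 180 rot units [-0.0106  5.9912 -0.0125] deg 179.7 | travel tool-now [-0.0203  0.1491 -0.0034] tool-target [0.0198 0.1492 0.0027] world mm [ -0.3   6.  -44.8]
t 24.93 yaw -5.36 tilt [ 0.0038 -0.0039 -1.    ] q [-0.3   0.27  1.94 -0.    0.93 -0.21] F [0.2 0.4 0.8] open 0.651
```

Request:
arm_command(steps=[{"hand": 0.65,"rotation": [-0.008,-0.009,0.007],"travel": [-0.018,0.03,-0.003]},{"hand": 0.65,"rotation": [0,0,0],"travel": [0,0.06,0]},{"hand": 0.65,"rotation": [0,0,0],"travel": [0,0.05,0]},{"hand": 0.65,"rotation": [0,0,0],"travel": [0,0.005,0]}])

```text
time: 25.42
eef_pos: [0.5734, -0.0682, 0.0465]
tcp_rot: [0.476, -0.52, 0.524, -0.479]
contact_force: [-0.0, -0.1, -0.0]
opening: 0.646
```

```bash
python3 - <<'E'
from h import *
plan([.571,-.067,.038],-5.1)
E
```

```text
k 0 rot units [-0.0125  0.0006  0.0022] deg 0.4 | travel tool-now [-0.0034  0.0082 -0.0085] tool-target [-0.0034  0.0083 -0.0084] world mm [-2.4  1.2 -2.5]
k 180 rot units [ 3.5000e-03 -5.9993e+00  1.9700e-02] deg 180.0 | travel tool-now [-0.0034  0.0082 -0.0085] tool-target [0.0034 0.0083 0.0084] world mm [-2.4  1.2 -2.5]
t 25.43 yaw -5.08 tilt [ 0.0064 -0.0018 -1.    ] q [-0.29  0.33  1.94  0.    0.86 -0.21] F [-0.  -0.1 -0. ] open 0.646
```

Request:
arm_command(steps=[{"hand": 0.65,"rotation": [-0.012,0,0],"travel": [-0.003,0.008,-0.008]},{"hand": 0,"rotation": [0,0,0],"travel": [0,0,0]},{"hand": 0,"rotation": [0,0,0],"travel": [0,0,0]},{"hand": 0,"rotation": [0,0,0],"travel": [0,0,0]},{"hand": 0,"rotation": [0,0,0],"travel": [0,0,0]}], grip_force=70)

```text
time: 26.05
eef_pos: [0.5715, -0.0671, 0.0444]
tcp_rot: [0.477, -0.521, 0.522, -0.477]
contact_force: [0.3, -0.4, -1.2]
opening: 0.372
```

```bash
python3 - <<'E'
from h import *
plan([.571,-.067,.16],-5.1)
E
```

```text
k 0 rot units [-0.0023  0.001   0.0028] deg 0.1 | travel tool-now [ 4.000e-04 -4.054e-01 -1.300e-03] tool-target [-2.000e-04 -4.054e-01 -1.800e-03] world mm [-5.000e-01  1.000e-01  1.216e+02]
k 180 rot units [ 4.4000e-03 -5.9989e+00  3.7000e-03] deg 180.0 | travel tool-now [ 4.000e-04 -4.054e-01 -1.300e-03] tool-target [ 2.000e-04 -4.054e-01  1.800e-03] world mm [-5.000e-01  1.000e-01  1.216e+02]
t 26.05 yaw -5.07 tilt [ 0.0011 -0.0016 -1.    ] q [-0.29  0.34  1.95 -0.    0.86 -0.2 ] F [ 0.3 -0.4 -1.2] open 0.372
```

Request:
arm_command(steps=[{"hand": 0,"rotation": [0,0,0],"travel": [0,-0.05,0]},{"hand": 0,"rotation": [0,0,0],"travel": [0,-0.12,0]},{"hand": 0,"rotation": [0,0,0],"travel": [0,-0.15,0]},{"hand": 0,"rotation": [0,0,0],"travel": [0,-0.1,0]},{"hand": 0,"rotation": [0,0,0],"travel": [0,0,0]}])

```text
time: 26.68
eef_pos: [0.5698, -0.0664, 0.1748]
tcp_rot: [-0.478, 0.522, -0.521, 0.477]
contact_force: [0.5, 0.3, -3.0]
opening: 0.371
```

```bash
python3 - <<'E'
from h import *
im,d,p,T=grab('side','s9'); P=cloud(d,p,T)
def rect(m): 
    Q=P[m]; return m.sum(),cv2.minAreaRect((Q[:,:2]*1000).astype(np.float32)) if m.sum()>5 else 0
print(rect((np.hypot(P[:,0]-.462,P[:,1]+.293)<.05)&(P[:,2]>.045)&(P[:,2]<.075)))
im2,d2,p2,T2=grab('top','t9'); P=cloud(d2,p2,T2)
print(rect((np.hypot(P[:,0]-.462,P[:,1]+.293)<.05)&(P[:,2]>.045)&(P[:,2]<.075)))
cv2.imwrite('pics/s9c.png',cv2.resize(im[160:400,200:480],None,fx=2.5,fy=2.5))
cv2.imwrite('pics/t9c.png',cv2.resize(im2[200:300,340:500],None,fx=5,fy=5))
print(ctrl.get_state()['contact_force'],ctrl.get_state()['opening'])
e=np.array([.4617,-.2937])+.062*np.array([np.cos(np.radians(164.5)),np.sin(np.radians(164.5))]); print(e)
plan([*e,.16],-5.1)
E
```

```text
(np.int64(342), ((461.3253173828125, -293.2937316894531), (15.837121963500977, 50.078636169433594), 75.62527465820312))
(np.int64(125), ((463.0192565917969, -294.70147705078125), (14.993285179138184, 49.522891998291016), 73.75899505615234))
[ 0.11184533  0.23231317 -4.11395658] 0.3758999746817953
[ 0.40195491 -0.27713122]
k 0 rot units [ 0.0173  0.0009 -0.0013] deg 0.5 | travel tool-now [ 0.7503  0.0204 -0.4882] tool-target [ 0.7505  0.0165 -0.488 ] world mm [-165.8 -211.2   -5. ]
k 180 rot units [-2.0000e-03 -5.9991e+00 -2.7200e-02] deg 180.0 | travel tool-now [ 0.7503  0.0204 -0.4882] tool-target [-0.7505  0.0165  0.488 ] world mm [-165.8 -211.2   -5. ]
t 26.77 yaw -5.07 tilt [-0.009   0.0015 -1.    ] q [-0.29  0.15  1.9  -0.    1.1  -0.2 ] F [ 0.1  0.2 -4.1] open 0.376
```

View pics/s9c.png

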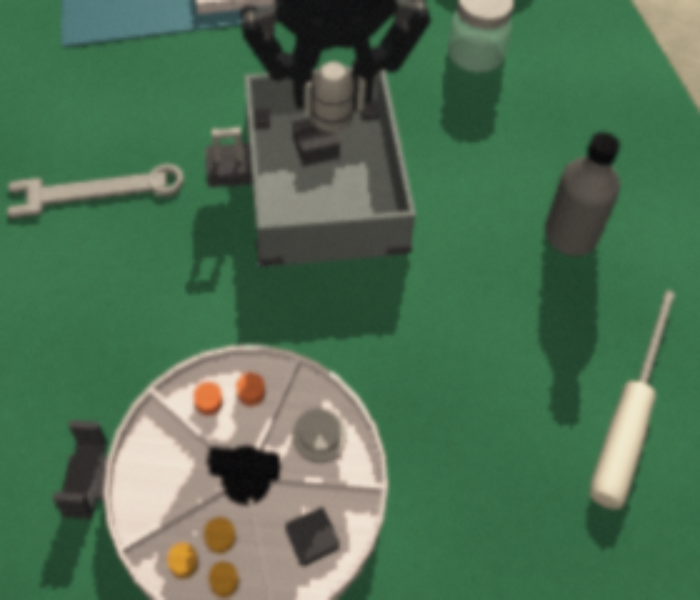

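View pics/t9c.png

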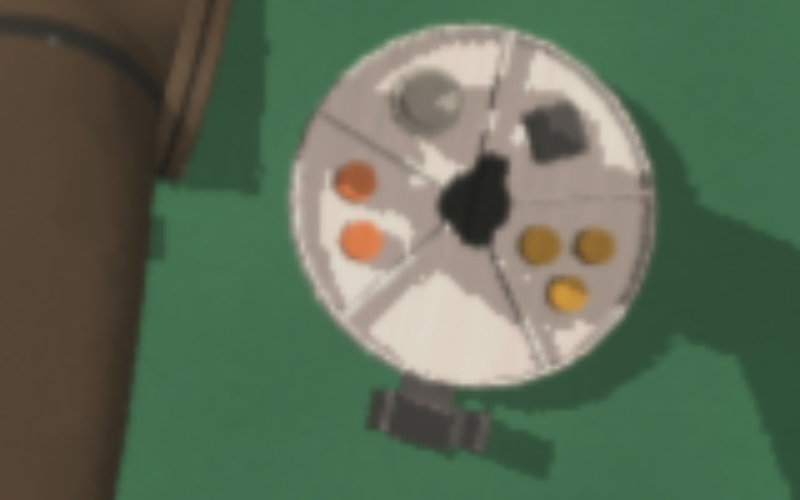

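Request:
arm_command(steps=[{"hand": 0,"rotation": [0,0,0],"travel": [0.107,0,-0.07]},{"hand": 0,"rotation": [0,0,0],"travel": [0.107,0,-0.07]},{"hand": 0,"rotation": [0,0,0],"travel": [0.107,0,-0.07]},{"hand": 0,"rotation": [0,0,0],"travel": [0.107,0,-0.07]},{"hand": 0,"rotation": [0,0,0],"travel": [0.107,0,-0.07]},{"hand": 0,"rotation": [0,0,0],"travel": [0.107,0,-0.07]},{"hand": 0,"rotation": [0,0,0],"travel": [0.1,0,-0.065]},{"hand": 0,"rotation": [0,-0.332,0],"travel": [0,0,0]},{"hand": 0,"rotation": [0,-0.332,0],"travel": [0,0,0]},{"hand": 0,"rotation": [0,-0.332,0],"travel": [0,0,0]},{"hand": 0,"rotation": [0,-0.332,0],"travel": [0,0,0]},{"hand": 0,"rotation": [0,-0.332,0],"travel": [0,0,0]},{"hand": 0,"rotation": [0,-0.332,0],"travel": [0,0,0]},{"hand": 0,"rotation": [0,-0.332,0],"travel": [0,0,0]},{"hand": 0,"rotation": [0,-0.332,0],"travel": [0,0,0]},{"hand": 0,"rotation": [0,0,0],"travel": [0,0,0]}])

```text
time: 28.78
eef_pos: [0.3792, -0.2658, 0.1337]
tcp_rot: [-0.688, 0.103, -0.056, 0.717]
contact_force: [0.2, -0.5, -3.2]
opening: 0.375
```

```bash
python3 - <<'E'
from h import *
plan([.402,-.2771,.11],74.5)
E
```

```text
k 0 rot units [-0.0607  0.0859 -0.136 ] deg 5.2 | travel tool-now [ 0.0864  0.0522 -0.0215] tool-target [ 0.0833  0.0589 -0.0159] world mm [ 22.8 -11.3 -17.7]
k 180 rot units [-0.2106 -5.9096  0.094 ] deg 177.4 | travel tool-now [ 0.0864  0.0522 -0.0215] tool-target [-0.0833  0.0589  0.0159] world mm [ 22.8 -11.3 -17.7]
t 28.77 yaw 77.01 tilt [-0.0612  0.0482 -0.997 ] q [-0.82 -0.    2.14 -0.01  1.08 -2.16] F [ 0.2 -0.5 -3.2] open 0.375
```

Request:
arm_command(steps=[{"hand": 0,"rotation": [-0.06,0.086,-0.136],"travel": [0.085,0.02,-0.018]},{"hand": 0,"rotation": [0,0,0],"travel": [0,0,0]}])

```text
time: 29.02
eef_pos: [0.4013, -0.2752, 0.1228]
tcp_rot: [-0.699, 0.099, -0.097, 0.701]
contact_force: [-0.4, 0.2, -2.7]
opening: 0.377
```

```bash
python3 - <<'E'
from h import *
plan([.402,-.2771,.066],74.5)
im,d,p,T=grab('side','s10'); P=cloud(d,p,T)
cv2.imwrite('pics/s10c.png',cv2.resize(im[230:400,180:420],None,fx=3.3,fy=3.3))
E
```

```text
k 0 rot units [-0.0052 -0.0133 -0.007 ] deg 0.5 | travel tool-now [ 0.0046  0.1692 -0.0059] tool-target [ 0.0039  0.1692 -0.0055] world mm [  0.7  -1.9 -50.8]
k 180 rot units [ 0.011   5.9867 -0.0082] deg 179.6 | travel tool-now [ 0.0046  0.1692 -0.0059] tool-target [-0.0039  0.1692  0.0055] world mm [  0.7  -1.9 -50.8]
t 29.02 yaw 74.1 tilt [-0.0028  0.0036 -1.    ] q [-0.81  0.03  2.13  0.    0.98 -2.1 ] F [-0.4  0.2 -2.7] open 0.377
```

View pics/s10c.png

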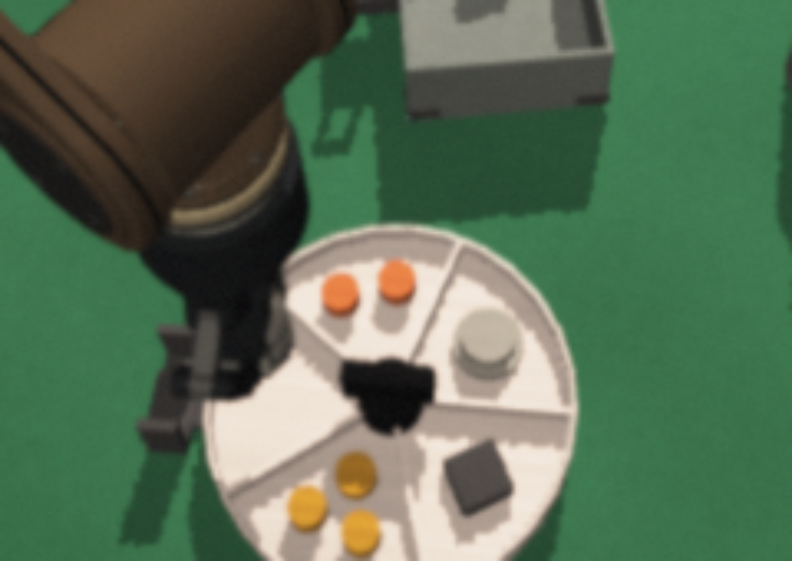

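Request:
arm_command(steps=[{"hand": 0,"rotation": [-0.005,-0.013,-0.007],"travel": [0.004,0.05,-0.005]},{"hand": 0,"rotation": [0,0,0],"travel": [0,0.07,0]},{"hand": 0,"rotation": [0,0,0],"travel": [0,0.05,0]},{"hand": 0,"rotation": [0,0,0],"travel": [0,0.01,0]}])

```text
time: 29.58
eef_pos: [0.3999, -0.276, 0.0651]
tcp_rot: [-0.7, 0.097, -0.094, 0.701]
contact_force: [0.3, 0.4, -3.0]
opening: 0.375
```

```bash
python3 - <<'E'
from h import *
plan([.402,-.2771,.0555],74.5)
E
```

```text
k 0 rot units [-0.0034 -0.0007 -0.0088] deg 0.3 | travel tool-now [ 0.0077  0.0121 -0.0018] tool-target [ 0.0077  0.0121 -0.0018] world mm [ 2.1 -1.1 -3.6]
k 180 rot units [ 1.3900e-02  5.9992e+00 -5.3000e-03] deg 180.0 | travel tool-now [ 0.0077  0.0121 -0.0018] tool-target [-0.0077  0.0121  0.0018] world mm [ 2.1 -1.1 -3.6]
t 29.57 yaw 74.48 tilt [-0.004   0.0029 -1.    ] q [-0.81  0.13  2.16 -0.    0.86 -2.11] F [ 0.3  0.4 -3. ] open 0.375
```

Request:
arm_command(steps=[{"hand": 0,"rotation": [-0.003,0,-0.009],"travel": [0.006,0.006,-0.002]},{"hand": 0,"rotation": [0,0,0],"travel": [0,0.006,0]}])

```text
time: 29.82
eef_pos: [0.4018, -0.2775, 0.0617]
tcp_rot: [0.701, -0.095, 0.096, -0.7]
contact_force: [-0.7, -0.5, -2.2]
opening: 0.374
```

Request:
arm_command(steps=[{"hand": 0,"rotation": [0,0,0],"travel": [0,0.004,0]},{"hand": 0,"rotation": [0,0,0],"travel": [0,0.004,0]}])

```text
time: 30.08
eef_pos: [0.4024, -0.278, 0.0603]
tcp_rot: [0.701, -0.095, 0.096, -0.7]
contact_force: [-2.3, 1.7, 3.6]
opening: 0.375
```

Request:
arm_command(steps=[{"hand": 0.55,"rotation": [0,0,0],"travel": [0,0,0]},{"hand": 0.55,"rotation": [0,0,0],"travel": [0,0,0]},{"hand": 0.55,"rotation": [0,0,0],"travel": [0,0,0]},{"hand": 0.55,"rotation": [0,0,0],"travel": [0,-0.05,0]},{"hand": 0.55,"rotation": [0,0,0],"travel": [0,-0.1,0]},{"hand": 0.55,"rotation": [0,0,0],"travel": [0,-0.15,0]},{"hand": 0.55,"rotation": [0,0,0],"travel": [0,-0.15,0]},{"hand": 0.55,"rotation": [0,0,0],"travel": [-0.15,0,0.15]},{"hand": 0.55,"rotation": [0,0,0],"travel": [0,0,0.2]},{"hand": 0.55,"rotation": [0,0,0],"travel": [0,0,0.2]},{"hand": 0.55,"rotation": [0,0,0],"travel": [0,0,0.2]},{"hand": 0.55,"rotation": [0,0,0],"travel": [0,0,0.1]},{"hand": 0.55,"rotation": [0,0,0],"travel": [0,0,0]}])

```text
time: 31.7
eef_pos: [0.4309, -0.0171, 0.2124]
tcp_rot: [0.704, -0.088, 0.105, -0.697]
contact_force: [0.4, 0.6, -0.3]
opening: 0.551
```

```bash
python3 - <<'E'
from h import *
c=np.array([.4617,-.2937])
for n in ['side','top']:
    im,d,p,T=grab(n,n+'11'); P=cloud(d,p,T)
    def rect(m): 
        Q=P[m]; return m.sum(),(Q[:,2].max(),cv2.minAreaRect((Q[:,:2]*1000).astype(np.float32))) if m.sum()>5 else 0
    r=np.hypot(*(P[:,:2]-c).T)
    print(n,'knob',rect((r<.032)&(P[:,2]>.045)&(P[:,2]<.067)))
    rc=np.hypot(P[:,0]-.402,P[:,1]+.277)
    print('chuck>.04',rect((rc<.03)&(P[:,2]>.04)&(P[:,2]<.09)),'top',rect((rc<.03)&(P[:,2]>.07)&(P[:,2]<.09)))
    print('vb',rect((np.hypot(P[:,0]-.574,P[:,1])<.03)&(P[:,2]>.018)&(P[:,2]<.04)))
    print('handle',rect((np.hypot(P[:,0]-.558,P[:,1]-.3)<.05)&(P[:,2]>.035)&(P[:,2]<.065)))
    print('pin',rect((np.hypot(P[:,0]-.4,P[:,1]-.34)<.05)&(P[:,2]>.03)&(P[:,2]<.07)))
    if n=='side': cv2.imwrite('pics/s11c.png',cv2.resize(im[80:400,140:480],None,fx=1.85,fy=1.85))
    else: cv2.imwrite('pics/t11c.png',cv2.resize(im[150:310,140:490],None,fx=2.25,fy=2.25))
st=ctrl.get_state(); print(st['time'],st['eef_pos'],st['contact_force'])
E
```

```text
side knob (np.int64(343), (np.float64(0.06690973919437881), ((461.1798400878906, -293.36370849609375), (14.892741203308105, 50.06614303588867), 75.99835968017578)))
chuck>.04 (np.int64(373), (np.float64(0.07755202406493233), ((402.882080078125, -278.4562072753906), (33.08668518066406, 31.28769874572754), 46.839778900146484))) top (np.int64(149), (np.float64(0.07755202406493233), ((402.3392333984375, -278.1324768066406), (21.89927864074707, 23.0847225189209), 26.745908737182617)))
vb (np.int64(229), (np.float64(0.03136977131824681), ((573.1585693359375, 6.979434967041016), (36.24641036987305, 37.24687957763672), 4.201711177825928)))
handle (np.int64(112), (np.float64(0.05602553752239514), ((559.1763305664062, 301.9641418457031), (84.32939910888672, 14.268328666687012), 88.37860107421875)))
pin (np.int64(0), 0)
top knob (np.int64(116), (np.float64(0.06676708326671843), ((462.95526123046875, -294.7085266113281), (14.854476928710938, 49.796260833740234), 75.41273498535156)))
chuck>.04 (np.int64(150), (np.float64(0.07753590625329565), ((403.25347900390625, -278.2588195800781), (32.54974365234375, 31.633695602416992), 38.08391189575195))) top (np.int64(54), (np.float64(0.07753590625329565), ((403.2073974609375, -278.15252685546875), (21.81044578552246, 20.977561950683594), 42.72090530395508)))
vb (np.int64(134), (np.float64(0.03297827878523418), ((574.9682006835938, 5.624021530151367), (35.36867141723633, 35.54771041870117), 5.181011199951172)))
handle (np.int64(141), (np.float64(0.057093695552208557), ((559.3277587890625, 298.9336242675781), (77.78150177001953, 12.380132675170898), 89.0549545288086)))
pin (np.int64(53), (np.float64(0.058916138535142215), ((402.59490966796875, 344.978759765625), (21.705366134643555, 10.788064002990723), 89.52007293701172)))
31.8 [ 0.43073115 -0.01879962  0.2121615 ] [-0.12496295 -1.26987503 -0.18978594]
```

View pics/s11c.png

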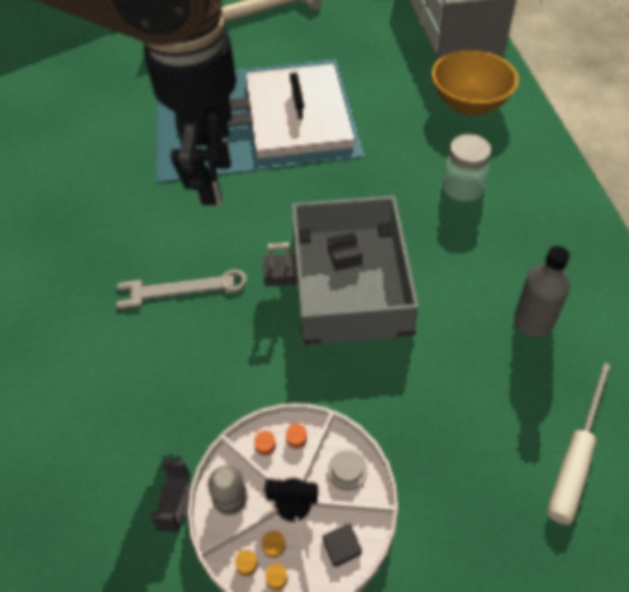

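View pics/t11c.png

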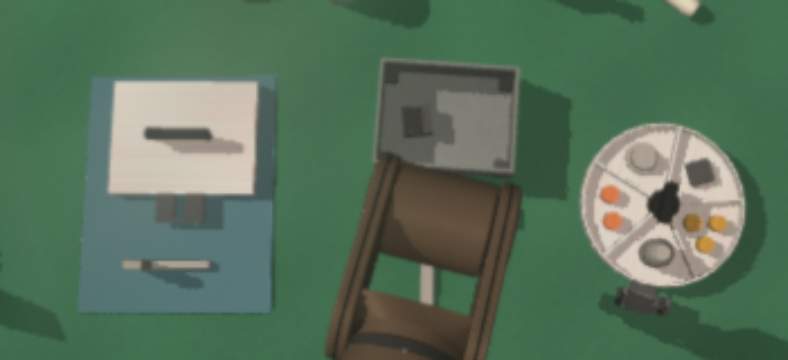

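```bash
python3 -c "
from h import *
s=ctrl.get_state();print(np.abs(s['dq']).max());print(ctrl.sign_off())"
```

```text
0.03111505111370103
the job is handed in; nothing more can be done
None
```

I handed the job in at 31.8 s of the 72 s. Everything was done in order: pin, lid, carousel, then chuck. `sign_off` gives no verdict, so what follows rests on my last pictures.

| Check | Last measurement |
|---|---|
| Pin | Upright on the mat about 92 mm to -x of its centre, plate top at about 59 mm (depth reading) |
| Lid | Flat on the mat, handle up, handle about 65 mm to +x of mat centre |
| Carousel | Empty compartment points to about 165.5–166°, gate at about 165.7°, so within about 0.01 rad |
| Chuck | Upright in the empty compartment, within about 2 mm of its middle |
| Vee block | Still in the chest |
| Jar and bottle | Look unmoved by eye; I did not measure them again |
| Gripper | Open and clear of everything, no notable contact force |

- **Cameras:** they disagreed by 2–4 mm in y. The wrist camera read about 3 mm more to +y than the fixed ones.
- **Heights:** depth readings came out about 3–4 mm high, for example a chuck top of 77.5 mm against an expected 74 mm.
- **Pin in the last side picture:** the arm hid it there, so its final position comes from the top camera alone.

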